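Pack a glass of clay spacers into a carton

TASK

Gather every clay spacer lying on the table into the tea glass on its stand, then turn the full glass upside down into the open carton so that its mouth is down between the walls, and lift it straight up, still upside down, until it is clear of the carton, so that all the spacers stay behind as a heap. Set the empty glass back upright on its stand and shut the carton: fold both side flaps down flat first and the large top flap flat over them last. Leave the pigment pot, the small bowl and the pen where they are.

Things in the scene. Friction and masses are not known exactly. Their poses are not given: they have to be found in the camera images.
- glass_center (a point): Centre (45.5 mm up) of the tea glass: open tapered tumbler 91 mm tall, 50 mm across its foot, 68 mm across the mouth (about 56 mm at 30 mm up), walls about 3 mm, inside 48 mm wide at its floor (9 mm up) and 62 mm at the mouth, 140 g. z points from foot to mouth. It starts upright on the stand with three spacers inside. It can be held from the side with a level gripper and turned over by rolling the gripper; spacers slide out once it is tipped well past level.
- glass_mouth (a point): Centre of the glass's mouth, in the plane of its rim; axes as the glass.
- stand_top (a point): Centre of the top of the glass's stand: a fixed dark steel pedestal, 110 mm high, round top 100 mm across.
- carton_floor (a point): Centre of the inside floor of the fixed open shallow cardboard carton, 83 mm above the table, on a plywood riser (150 x 200 mm, 80 mm high). x points from its near wall (the robot's side, no flap there) to its far wall (lid hinge), y to its left wall, z up. Inside 124 mm along x, 190 mm along y, walls 38 mm high and 3 mm thick.
- flap_left (a joint): Angle (rad) of the carton's left side flap (hinged on the +y wall, 114 mm along x, 88 mm from hinge to free edge, 3 mm thick, 20 g): 0 = folded flat inward, 1.57 = upright, more = leaning outward (starts about 1.75 to 2.05, stop at 2.3). Stiff enough to stay where it is left; about 0.3 N at the edge moves it.
- flap_left_edge (a point): Middle of the left flap's free edge (moves with it).
- flap_left_hinge (a point): Middle of the left flap's hinge line, 38 mm above the carton's floor; axes as the carton.
- flap_right (a joint): Angle (rad) of the carton's right side flap (hinged on the -y wall, 114 mm along x, 88 mm from hinge to free edge, 3 mm thick, 20 g): 0 = folded flat inward, 1.57 = upright, more = leaning outward (starts about 1.75 to 2.05, stop at 2.3). Stiff enough to stay where it is left; about 0.3 N at the edge moves it.
- flap_right_edge (a point): Middle of the right flap's free edge (moves with it).
- flap_right_hinge (a point): Middle of the right flap's hinge line, 38 mm above the carton's floor; axes as the carton.
- lid (a joint): Angle (rad) of the carton's large top flap, hinged on the far (+x) wall, 194 mm along y, 122 mm from hinge to free edge, 3 mm thick, 40 g; folds toward the robot over the side flaps: 0 = flat shut, 1.57 = upright, more = leaning away (starts about 1.75 to 2.0, stop at 2.3). Stays where it is left; about 0.8 N at the edge moves it.
- lid_edge (a point): Middle of the top flap's free edge (moves with it).
- lid_hinge (a point): Middle of the top flap's hinge line, 42 mm above the carton's floor; axes as the carton.
- in_0_center (a point): Fired-clay spacer: terracotta hexagonal prism, 17 mm across the flats (20 over the corners), 14 mm tall, 12 g, all alike. Starts inside the glass. Its centre, 7 mm above its flat base; z along the prism.
- in_1_center (a point): Fired-clay spacer: terracotta hexagonal prism, 17 mm across the flats (20 over the corners), 14 mm tall, 12 g, all alike. Starts inside the glass. Its centre, 7 mm above its flat base; z along the prism.
- in_2_center (a point): Fired-clay spacer: terracotta hexagonal prism, 17 mm across the flats (20 over the corners), 14 mm tall, 12 g, all alike. Starts inside the glass. Its centre, 7 mm above its flat base; z along the prism.
- out_0_center (a point): Fired-clay spacer: terracotta hexagonal prism, 17 mm across the flats (20 over the corners), 14 mm tall, 12 g, all alike. Starts flat on the table between stand and carton; may be absent. Its centre, 7 mm above its flat base; z along the prism.
- out_1_center (a point): Fired-clay spacer: terracotta hexagonal prism, 17 mm across the flats (20 over the corners), 14 mm tall, 12 g, all alike. Starts flat on the table between stand and carton; may be absent. Its centre, 7 mm above its flat base; z along the prism.
- out_2_center (a point): Fired-clay spacer: terracotta hexagonal prism, 17 mm across the flats (20 over the corners), 14 mm tall, 12 g, all alike. Starts flat on the table between stand and carton; may be absent. Its centre, 7 mm above its flat base; z along the prism.
- out_3_center (a point): Fired-clay spacer: terracotta hexagonal prism, 17 mm across the flats (20 over the corners), 14 mm tall, 12 g, all alike. Starts flat on the table between stand and carton; may be absent. Its centre, 7 mm above its flat base; z along the prism.
- pot: Bystander, not part of the job: yellow pigment pot with blue cap, 49 mm wide, 62 mm tall; origin at the centre of its underside.
- cup: Bystander, not part of the job: small pale bisque bowl, 68 mm wide, 48 mm tall; origin at the centre of its underside.
- pen: Bystander, not part of the job: white fine-liner pen, 126 mm long, 11 mm thick, its length along y; origin at the centre of its underside.

How it is judged (in metres and radians):
On the way, in this order (a step that is already met when the one before it is completed fails the run):
1. all spacers from the table are in the upright glass (horizontal distance between each of out_0_center, out_1_center, out_2_center, out_3_center and glass_center below 0.034 m and z of out_0_center in the frame of glass_center between -0.045 and 0.045 m and z of out_1_center in the frame of glass_center between -0.045 and 0.045 m and z of out_2_center in the frame of glass_center between -0.045 and 0.045 m and z of out_3_center in the frame of glass_center between -0.045 and 0.045 m and angle between glass_center's own z axis and vertical below 0.15 rad), for 0.2 s.
2. the glass is upside down with its mouth inside the carton, below the top of the walls (angle between glass_center's own z axis and vertical above 2.8 rad and x of glass_mouth in the frame of carton_floor between -0.06 and 0.06 m and y of glass_mouth in the frame of carton_floor between -0.09 and 0.09 m and z of glass_mouth in the frame of carton_floor below 0.038 m), for 0.2 s.
3. the glass, still upside down over the carton, is lifted clear of the walls and every spacer lies in the carton (angle between glass_center's own z axis and vertical above 2.8 rad and x of glass_mouth in the frame of carton_floor between -0.06 and 0.06 m and y of glass_mouth in the frame of carton_floor between -0.09 and 0.09 m and x of in_0_center in the frame of carton_floor between -0.062 and 0.062 m and y of in_0_center in the frame of carton_floor between -0.095 and 0.095 m and z of in_0_center in the frame of carton_floor between 0 and 0.042 m and x of in_1_center in the frame of carton_floor between -0.062 and 0.062 m and y of in_1_center in the frame of carton_floor between -0.095 and 0.095 m and z of in_1_center in the frame of carton_floor between 0 and 0.042 m and x of in_2_center in the frame of carton_floor between -0.062 and 0.062 m and y of in_2_center in the frame of carton_floor between -0.095 and 0.095 m and z of in_2_center in the frame of carton_floor between 0 and 0.042 m and x of out_0_center in the frame of carton_floor between -0.062 and 0.062 m and y of out_0_center in the frame of carton_floor between -0.095 and 0.095 m and z of out_0_center in the frame of carton_floor between 0 and 0.042 m and x of out_1_center in the frame of carton_floor between -0.062 and 0.062 m and y of out_1_center in the frame of carton_floor between -0.095 and 0.095 m and z of out_1_center in the frame of carton_floor between 0 and 0.042 m and x of out_2_center in the frame of carton_floor between -0.062 and 0.062 m and y of out_2_center in the frame of carton_floor between -0.095 and 0.095 m and z of out_2_center in the frame of carton_floor between 0 and 0.042 m and x of out_3_center in the frame of carton_floor between -0.062 and 0.062 m and y of out_3_center in the frame of carton_floor between -0.095 and 0.095 m and z of out_3_center in the frame of carton_floor between 0 and 0.042 m and z of glass_mouth in the frame of carton_floor above 0.05 m), for 0.1 s.
4. both side flaps are folded flat while the top flap is still open (value of joint each of flap_left, flap_right below 0.12 rad and value of joint lid above 0.8 rad), for 0.2 s.
5. the top flap is folded flat over them (value of joint each of lid, flap_left, flap_right below 0.12 rad), for 0.2 s.
At the end, for the whole second after the job is handed in: Every spacer lies inside the carton (centre within its inner walls), both side flaps and the top flap are within 0.12 rad of flat, and the glass stands upright (within 0.1 rad) and released on its stand, its axis within 35 mm of the stand's centre (all of step 5 and x of in_0_center in the frame of carton_floor between -0.062 and 0.062 m and y of in_0_center in the frame of carton_floor between -0.095 and 0.095 m and z of in_0_center in the frame of carton_floor between 0 and 0.042 m and x of in_1_center in the frame of carton_floor between -0.062 and 0.062 m and y of in_1_center in the frame of carton_floor between -0.095 and 0.095 m and z of in_1_center in the frame of carton_floor between 0 and 0.042 m and x of in_2_center in the frame of carton_floor between -0.062 and 0.062 m and y of in_2_center in the frame of carton_floor between -0.095 and 0.095 m and z of in_2_center in the frame of carton_floor between 0 and 0.042 m and x of out_0_center in the frame of carton_floor between -0.062 and 0.062 m and y of out_0_center in the frame of carton_floor between -0.095 and 0.095 m and z of out_0_center in the frame of carton_floor between 0 and 0.042 m and x of out_1_center in the frame of carton_floor between -0.062 and 0.062 m and y of out_1_center in the frame of carton_floor between -0.095 and 0.095 m and z of out_1_center in the frame of carton_floor between 0 and 0.042 m and x of out_2_center in the frame of carton_floor between -0.062 and 0.062 m and y of out_2_center in the frame of carton_floor between -0.095 and 0.095 m and z of out_2_center in the frame of carton_floor between 0 and 0.042 m and x of out_3_center in the frame of carton_floor between -0.062 and 0.062 m and y of out_3_center in the frame of carton_floor between -0.095 and 0.095 m and z of out_3_center in the frame of carton_floor between 0 and 0.042 m and angle between glass_center's own z axis and vertical below 0.1 rad and horizontal distance between glass_center and stand_top below 0.035 m and z of glass_center in the frame of stand_top between 0.038 and 0.055 m); the robot touches nothing.
It fails at once if the pigment pot, small bowl or pen is shifted more than 40 mm (distance of any of pot, cup, pen from where it was at the start of the episode above 0.04 m).
Of out_0, out_1, out_2, out_3 only 2 to 4 are there at a start; the rules pass over those that are not, and their reading is None.
At some moment in a run one of out_0, out_1, out_2, out_3 may be knocked a few centimetres aside while the robot is not near it.
It also fails if it takes over 210 s, if anything falls off the work surface, if the arm or the gripper's body presses on something with over 40 N, if the wrist force passes 120 N, or if a joint passes its speed limit or range.

ROBOT

A 6-joint arm with a two-finger parallel gripper is mounted at the origin on a cart in front of the work surface, level with it; the furniture and walls round the work are solid. World frame = base frame: x ahead of the robot, y to its left, z up, the work surface at z = 0. Lengths are in m, angles in degrees, forces in N, time in s.
With the tool pointing down it reaches from about 0.35 to 0.975 m from the base axis. Payload 7.1 kg.
Tool frame: the origin (TCP) lies between the finger pads; the fingertips stand 22 mm ahead of it and the grasp point (between the pads) lies 3 mm ahead of it (env.tips_ahead is the distance from the TCP to the fingertips, in m); z points along the fingers, y is the line along which they close (so a half turn about z gives the same grasp; the last joint's range is limited). The gripper opens to 88 mm and grips with 3 to 60 N. Pads are 20 mm wide; open, the fingers measure 115 mm over their backs; the gripper's body (75 mm by 178 mm) begins 61 mm behind the grasp point.
Start: joints at [-74.083, 24.242, 93.386, -0, 62.372, -1.089], TCP at [0.183, -0.598, 0.245] pointing down, gripper open.
Joint ranges: [-172.04, 172.04], [-51.8, 120.97], [4.93, 147.93], [-75.15, 255.16], [6.16, 154.13], [-145.62, 145.62]. Speed limits (degrees/s): [136.94, 136.94, 172.46, 180, 180, 180].

INTERFACE

Orientations are given as [roll, pitch, yaw] about the fixed x, y, z axes, in that order (R = Rz(yaw) Ry(pitch) Rx(roll)).
In Python, from rig import env gives the robot as it stands.
- The arm moves only by the tool carry_out, never from a script. Its argument "commands" is a list that holds one entry, the list of rows, each a list of 4 numbers: the shift along the world's x, y, z in cm, then the turn about the world's z in rad. A call has 1 to 8 rows; each row is the pose to reach, as a shift and turn from the pose commanded when the call began; what a row does not reach only later rows make up. A row lasts 1/12 s, in which the tool goes at most 41.7 mm and 7.16 degrees, less where a joint would pass 70% of its speed; a pose out of reach is approached as far as the arm can. A call with a gripper value outside its range is refused whole. "gripper" is the gripper command: -1 is shut, 1 is fully open, values between are in proportion, set as the call begins (left out, the last holds). The fingers move at their own pace and stop on an object; "grip_force" is the grip in N (left out, the last holds). Time passes only in rows, so rows that repeat a pose let the fingers close. It gives the time, the measured TCP pose, the force, the opening and the grip force at its end, in the units of the state.
- env.get_obs(): the state, without advancing time (a new reading comes with each control period).
- env.camera(name): name is "scene" or "top" or "wrist"; returns a dict with "pixels" (384x512x3 uint8, red, green, blue), "fx", "fy", "cx", "cy" (pixels), "view" (4x4, takes a point from world to camera coordinates). Camera axes: x right, y up, looking along -z (the intrinsics and any distortion apply to the point x, -y, -z); pixel columns grow to the right and rows downward; lengths in m; the calibration is good to about 2 mm. A picture is of the moment at which its call begins. There is no depth.
- env.close_job(): hands the job in; it is judged then, once.
The state is a dict: "time": time; "qpos": joint angles; "qd": joint speeds; "tau": joint torques, N m; "tool_pos": TCP position; "tool_rot": TCP orientation; "wrist_force": force on the tool from outside, world axes, zero at the start; "ft_torque": the same for the moment, N m; "width": finger opening in m; "grip_force": force on a finger pad.
Only numpy, scipy, OpenCV 4.12 (cv2) and the standard library are available. Lean on these libraries where they do the work, as an engineer would, in place of code of your own. Each camera call takes 0.05 s, during which the arm holds its last target. There are 200 camera calls.

## Working session

There is one attempt and no reset: what is moved stays moved. The work goes in short steps, Python scripts to look and compute and a tool call to move; the robot and the scene stay as the last step left them, time stands still between calls to the robot, and variables do not carry over. Pictures are saved under pics/ and viewed, at most 14 in all, crops included, and the job is handed in when it is done.

Besides the shell and the picture viewer there is one more tool, called after ">>>" by a JSON object that holds its "method" and its "body", one argument or row to a line. carry_out: Moves the arm, as the interface text tells. Its arguments: {"type":"object","properties":{"commands":{"type":"array","items":{"type":"array","items":{"type":"array","items":{"type":"number"}}}},"gripper":{"type":"number"},"grip_force":{"type":"number"}},"required":["commands"]}

```bash
ls -la; mkdir -p pics; python3 - <<'E'
from rig import env
import cv2,numpy as np
print([a for a in dir(env) if a[0]!='_'])
print(env.get_obs())
ims=[]
for n in("scene","top"):
    c=env.camera(n); cv2.imwrite(f"pics/{n}0.png",c["pixels"][:,:,::-1]); np.savez(f"pics/{n}0.npz",**c)
    print(n,{k:np.round(v,4).tolist() if k=="view" else v for k,v in c.items() if k!="pixels"})
E
```

```text
total 12
drwxr-xr-x  3 agent agent 4096 Dec  2 18:28 .
drwxr-xr-x 23 root  root  4096 Dec  2 18:28 ..
drwxr-xr-x  2 agent agent 4096 Dec  2 18:28 pics
['MotionError', 'camera', 'close_job', 'get_obs', 'tips_ahead']
{'time': 0.0, 'qpos': array([-7.40845622e+01,  2.42822071e+01,  9.34291788e+01, -1.31969020e-03,
        6.23737854e+01, -1.09089622e+00]), 'qd': array([ 0.07043336, -0.0667651 , -0.03749172, -0.05372006, -0.00700501,
       -0.04673689]), 'tau': array([ 1.56622060e-03, -5.44619393e+01, -2.73663980e+01,  6.43969118e-02,
        2.26450141e-02, -1.01585624e-04]), 'tool_pos': array([ 0.18265476, -0.59718476,  0.24394137]), 'tool_rot': array([-1.79914822e+02, -4.53428029e-04,  1.70069465e+01]), 'wrist_force': array([0.41587178, 0.31279115, 0.69997557]), 'ft_torque': array([ 0.01458448, -0.05988886,  0.00558174]), 'grip_force': 0.0, 'width': 0.08761939641073115}
scene {'fx': 438.9769762019212, 'fy': 438.9769762019212, 'cx': 259.77959422725974, 'cy': 193.62504817666093, 'view': [[-0.8079, -0.5888, -0.024, 0.4876], [0.227, -0.3484, 0.9095, -0.2624], [-0.5439, 0.7293, 0.4151, -1.0083], [0.0, 0.0, 0.0, 1.0]]}
top {'fx': 374.4324134221975, 'fy': 374.4324134221975, 'cx': 250.01205571398307, 'cy': 192.2156960521811, 'view': [[-0.0096, -0.9996, 0.0271, -0.0118], [0.9887, -0.0054, 0.1495, -0.5966], [-0.1493, 0.0282, 0.9884, -1.0864], [0.0, 0.0, 0.0, 1.0]]}
```

```bash
python3 - <<'E'
import cv2,numpy as np
a=cv2.imread("pics/scene0.png");b=cv2.imread("pics/top0.png")
cv2.imwrite("pics/a.png",cv2.resize(a,(800,600),interpolation=cv2.INTER_CUBIC))
cv2.imwrite("pics/b.png",cv2.resize(b,(800,600),interpolation=cv2.INTER_CUBIC))
E
```

```text
(no output)
```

View pics/a.png

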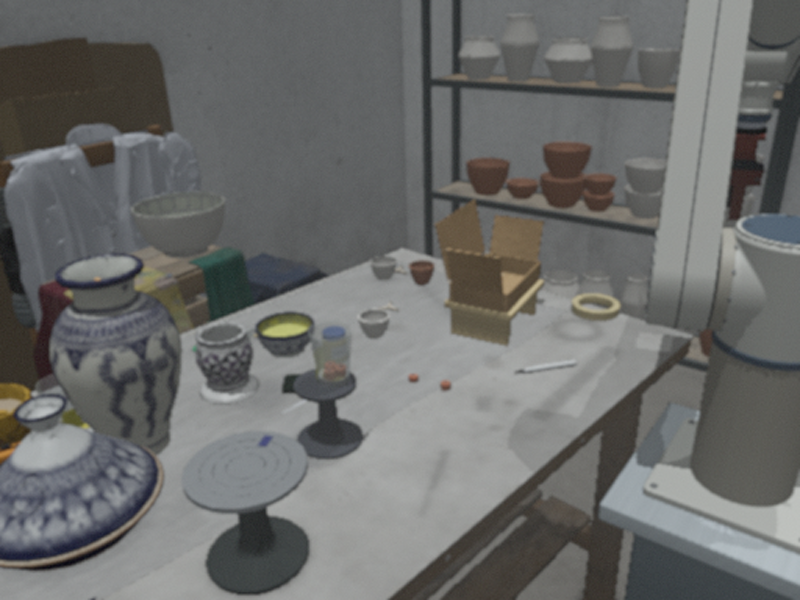

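View pics/b.png

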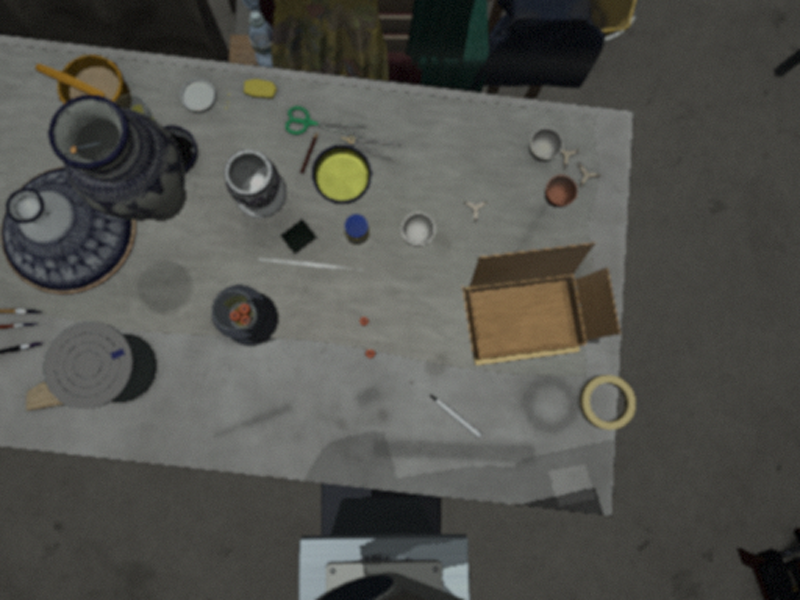

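```bash
cat > h.py <<'E'
import numpy as np,cv2
from rig import env
def ray(c,u,v,z):
    V=np.array(c["view"]);R=V[:3,:3];t=V[:3,3];C=-R.T@t
    d=R.T@np.array([(u-c["cx"])/c["fx"],-(v-c["cy"])/c["fy"],-1.])
    return C+d*(z-C[2])/d[2]
def proj(c,p):
    V=np.array(c["view"]);q=V[:3,:3]@np.array(p)+V[:3,3]
    return np.array([c["cx"]+c["fx"]*q[0]/-q[2],c["cy"]-c["fy"]*q[1]/-q[2]])
def crop(c,u0,v0,w,h,s):
    return cv2.resize(np.ascontiguousarray(c["pixels"][v0:v0+h,u0:u0+w,::-1]),None,fx=s,fy=s,interpolation=cv2.INTER_CUBIC)
E
python3 - <<'E'
from h import *
c=dict(np.load("pics/top0.npz"))
hsv=cv2.cvtColor(c["pixels"],cv2.COLOR_RGB2HSV)
m=((hsv[...,0]<10)&(hsv[...,1]>110)&(hsv[...,2]>70)).astype(np.uint8)
n,l,s,ce=cv2.connectedComponentsWithStats(m)
for i in range(1,n):
    if s[i,4]>5: print(ce[i],s[i,4],ray(c,*ce[i],.012).round(4))
A=crop(c,125,120,130,150,3); B=crop(c,290,140,115,100,3.5)
im=np.zeros((600,800,3),np.uint8); im[:450,:390]=A; im[:350,395:395+402]=B[:, :402]
s0=dict(np.load("pics/scene0.npz")); D=crop(s0,265,120,100,100,2.4); im[355:595,400:640]=D
D=crop(s0,170,195,60,100,2.4); im[355:595,650:794]=D
cv2.imwrite("pics/c.png",im)
E
```

```text
[356.98550725 125.02898551] 69 [ 0.8186 -0.3643  0.012 ]
[153.98888889 200.6       ] 90 [0.577  0.2788 0.012 ]
[232.5 205. ] 16 [0.5618 0.0373 0.012 ]
[236.55555556 225.88888889] 18 [0.4973 0.025  0.012 ]
```

View pics/c.png

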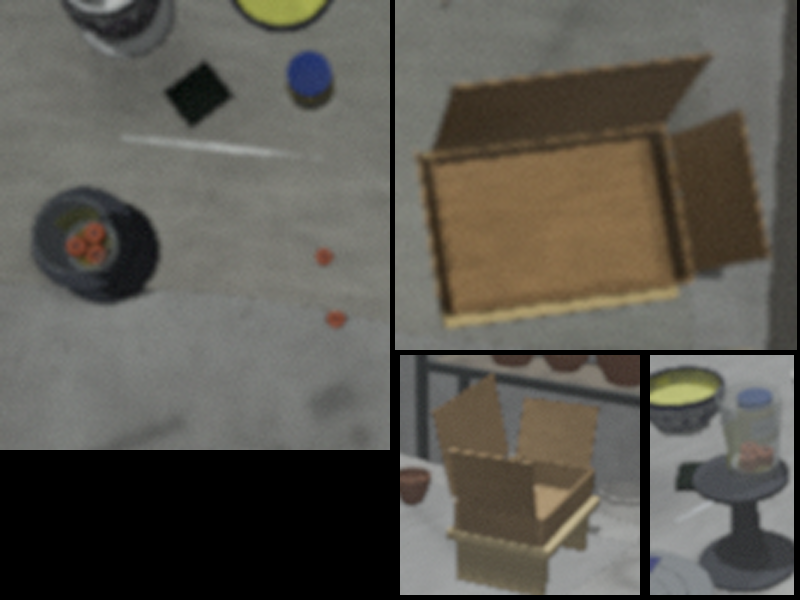

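```bash
python3 - <<'E'
from h import *
c=dict(np.load("pics/top0.npz"));s=dict(np.load("pics/scene0.npz"))
f=lambda x,y:(125+x/3,120+y/3)
g=lambda x,y:(290+(x-395)/3.5,140+y/3.5)
e=lambda x,y:(170+(x-650)/2.4,195+(y-355)/2.4)
print("cam",-np.array(c["view"])[:3,:3].T@np.array(c["view"])[:3,3])
print("spacers in glass top z.128",ray(c,154,200.6,.128))
print("disc scene z.11",ray(s,*e(741,478),.11), "L",ray(s,*e(694,478),.11),"R",ray(s,*e(788,478),.11))
print("glass foot scene",ray(s,*e(751,468),.115),"mouth",ray(s,*e(753,388),.201))
for n,p in dict(disc=(33,245),discT=(85,187)).items(): print(n,ray(c,*f(*p),.11))
for n,p in dict(FL=(421,155),NL=(445,320),FR=(663,130),NR=(690,283)).items(): print(n,ray(c,*g(*p),.121).round(4))
for n,p in dict(iFL=(433,160),iNL=(452,308),iFR=(650,140),iNR=(675,283)).items(): print("floor",n,ray(c,*g(*p),.083).round(4))
for n,p in dict(lidL=(455,88),lidR=(710,55)).items(): print(n,ray(c,*g(*p),.24).round(4))
print("flapR", ray(c,*g(740,113),.2).round(3),ray(c,*g(768,258),.2).round(3))
print("pot",ray(c,*f(310,75),.062),"pen",ray(c,*np.array((455,415))/1.5625,.01),"cup",ray(c,*np.array((418,229))/1.5625,.048))
# predicted projections
for P in [(.557,.262,.11)]:
  for a in range(0,360,45):
    q=proj(c,[P[0]+.05*np.cos(np.radians(a)),P[1]+.05*np.sin(np.radians(a)),.11]); print(a,((q-[125,120])*3).round(),end=' ')
E
```

```text
cam [0.42754397 0.01563854 1.1632793 ]
spacers in glass top z.128 [0.56192205 0.25222392 0.128     ]
disc scene z.11 [0.56130842 0.26858175 0.11      ] L [0.60137216 0.29543794 0.11      ] R [0.52140866 0.24183549 0.11      ]
glass foot scene [0.56013958 0.25414452 0.115     ] mouth [0.56099982 0.24129435 0.201     ]
disc [0.56154172 0.30653028 0.11      ]
discT [0.61652045 0.25970603 0.11      ]
FL [ 0.607  -0.1488  0.121 ]
NL [ 0.4738 -0.1642  0.121 ]
FR [ 0.6267 -0.3478  0.121 ]
NR [ 0.5017 -0.3626  0.121 ]
floor iFL [ 0.6092 -0.1648  0.083 ]
floor iNL [ 0.4853 -0.1768  0.083 ]
floor iFR [ 0.6254 -0.3495  0.083 ]
floor iNR [ 0.5045 -0.3638  0.083 ]
lidL [ 0.6356 -0.1562  0.24  ]
lidR [ 0.6596 -0.3441  0.24  ]
flapR [ 0.624 -0.38   0.2  ] [ 0.514 -0.394  0.2  ]
pot [0.73889259 0.04849804 0.062     ] pen [ 0.37580161 -0.14019048  0.01      ] cup [ 0.73767423 -0.07140118  0.048     ]
0 [ 82. 197.] 45 [ 44. 212.] 90 [ 27. 250.] 135 [ 41. 287.] 180 [ 79. 303.] 225 [118. 287.] 270 [134. 249.] 315 [120. 212.]
```

>>> {"method": "carry_out", "body": {
  "commands": [
    [[0, 0, 60, 0], [0, 0, 60, 0], [0, 0, 60, 0], [0, 0, 60, 0], [0, 0, 60, 0], [0, 0, 60, 0], [0, 0, 60, 0], [0, 0, 60, 0]]
  ]
}}

```text
time: 0.77
tool_pos: [0.1826, -0.597, 0.5799]
tool_rot: [-180.0, -0.0, 17.0]
wrist_force: [-0.1, -0.7, 0.6]
width: 0.088
grip_force: 0.0
```

>>> {"method": "carry_out", "body": {
  "commands": [
    [[0, 0, 60, 0], [0, 0, 60, 0], [0, 0, 60, 0], [0, 0, 60, 0], [0, 0, 60, 0], [0, 0, 60, 0], [0, 0, 60, 0], [0, 0, 60, 0]]
  ]
}}

```text
time: 1.43
tool_pos: [0.18, -0.5886, 0.8719]
tool_rot: [179.8, -0.0, 17.0]
wrist_force: [9.9, -29.1, 38.1]
width: 0.088
grip_force: 0.0
```

>>> {"method": "carry_out", "body": {
  "commands": [
    [[0, 0, 60, 0], [0, 0, 60, 0], [0, 0, 60, 0], [0, 0, 60, 0], [0, 0, 60, 0], [0, 0, 60, 0], [0, 0, 60, 0], [0, 0, 60, 0]]
  ]
}}

```text
time: 2.1
tool_pos: [0.145, -0.4741, 0.9505]
tool_rot: [178.4, 0.0, 17.0]
wrist_force: [-0.6, 0.3, -1.1]
width: 0.088
grip_force: 0.0
```

>>> {"method": "carry_out", "body": {
  "commands": [
    [[30, 45, -55, 0], [30, 45, -55, 0], [30, 45, -55, 0], [30, 45, -55, 0], [30, 45, -55, 0], [30, 45, -55, 0], [30, 45, -55, 0], [30, 45, -55, 0]]
  ],
  "gripper": 0.0
}}

```text
time: 2.77
tool_pos: [0.262, -0.3022, 0.7387]
tool_rot: [178.5, -0.0, 17.0]
wrist_force: [0.5, -0.2, 0.9]
width: 0.0446
grip_force: 0.0
```

>>> {"method": "carry_out", "body": {
  "commands": [
    [[14, 22, -25, 0], [14, 22, -25, 0], [14, 22, -25, 0], [14, 22, -25, 0], [14, 22, -25, 0], [14, 22, -25, 0], [14, 22, -25, 0], [14, 22, -25, 0]]
  ]
}}

```text
time: 3.43
tool_pos: [0.3912, -0.0994, 0.5083]
tool_rot: [178.5, -0.0, 17.0]
wrist_force: [-0.0, -0.4, 0.1]
width: 0.044
grip_force: 0.0
```

>>> {"method": "carry_out", "body": {
  "commands": [
    [[14, 13, -25, 0], [14, 13, -25, 0], [14, 13, -25, 0], [14, 13, -25, 0], [14, 13, -25, 0], [14, 13, -25, 0], [14, 13, -25, 0], [14, 13, -25, 0]]
  ]
}}

```text
time: 4.1
tool_pos: [0.531, 0.0305, 0.2558]
tool_rot: [178.6, 0.2, 17.1]
wrist_force: [-1.1, -0.1, 0.3]
width: 0.0439
grip_force: 0.0
```

```bash
cat >> h.py <<'E'
def blobs(c,z=.014,mn=5):
    hsv=cv2.cvtColor(c["pixels"],cv2.COLOR_RGB2HSV)
    m=((hsv[...,0]<10)&(hsv[...,1]>110)&(hsv[...,2]>70)).astype(np.uint8)
    n,l,s,ce=cv2.connectedComponentsWithStats(m)
    return [(ce[i].round(1),s[i,4],ray(c,*ce[i],z).round(4)) for i in range(1,n) if s[i,4]>mn]
E
python3 - <<'E'
from h import *
o=env.get_obs();print(o["tool_pos"],o["tool_rot"])
c=env.camera("wrist");np.savez("pics/w1.npz",**c);cv2.imwrite("pics/w1.png",c["pixels"][:,:,::-1])
print(c["fx"],c["cx"],c["cy"],"cam",-c["view"][:3,:3].T@c["view"][:3,3])
for b in blobs(c,.014,20):print(b)
t=env.camera("top")
for b in blobs(t,.014):print("top",b)
E
```

```text
[0.53101167 0.03054242 0.25575258] [178.59874661   0.21257586  17.05627354]
338.7084988396441 256.47098950335845 193.71841312896703 cam [0.60463832 0.05725517 0.39681008]
(array([253.8, 134.9]), np.int32(118), array([0.5632, 0.0378, 0.014 ]))
(array([247.7, 189.9]), np.int32(129), array([0.4997, 0.026 , 0.014 ]))
top (array([356.9, 124.8]), np.int32(84), array([ 0.8185, -0.3632,  0.014 ]))
top (array([154. , 200.6]), np.int32(91), array([0.5767, 0.2783, 0.014 ]))
```

View pics/w1.png

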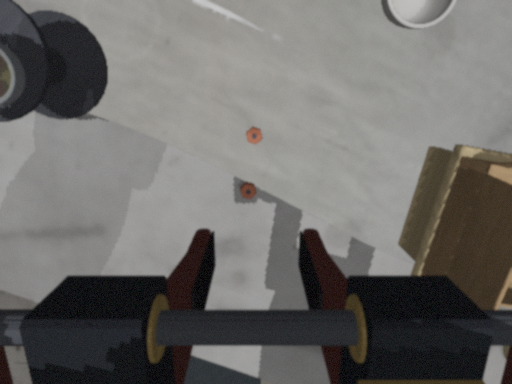

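>>> {"method": "carry_out", "body": {
  "commands": [
    [[-3.1, -0.4, -4, 0], [-3.1, -0.4, -8, 0], [-3.1, -0.4, -12, 0], [-3.1, -0.4, -16, 0], [-3.1, -0.4, -20, 0], [-3.1, -0.4, -22, 0], [-3.1, -0.4, -23, 0], [-3.1, -0.4, -23, 0]]
  ]
}}

```text
time: 4.87
tool_pos: [0.4996, 0.0244, 0.0288]
tool_rot: [178.6, 0.1, 17.0]
wrist_force: [-0.0, 0.3, 0.1]
width: 0.0441
grip_force: 0.0
```

>>> {"method": "carry_out", "body": {
  "commands": [
    [[0, 0, 0, 0], [0, 0, 0, 0], [0, 0, 0, 0], [0, 0, 0, 0], [0, 0, 0, 0], [0, 0, 0, 0], [0, 0, 0, 0]]
  ],
  "gripper": -1,
  "grip_force": 15
}}

```text
time: 5.45
tool_pos: [0.5013, 0.025, 0.0309]
tool_rot: [178.5, -0.1, 17.0]
wrist_force: [0.3, -0.3, 9.8]
width: 0.0187
grip_force: 15.1
```

>>> {"method": "carry_out", "body": {
  "commands": [
    [[0, 0, 2, 0], [0, 0, 5, 0], [0, 0, 8, 0], [0, 0, 12, 0], [0, 0, 16, 0], [0, 0, 20, 0], [0, 0, 24, 0], [0, 0, 26, 0]]
  ]
}}

```text
time: 6.12
tool_pos: [0.5016, 0.0251, 0.295]
tool_rot: [178.4, -0.4, 17.0]
wrist_force: [0.8, -0.1, 0.3]
width: 0.0187
grip_force: 15.0
```

```bash
python3 - <<'E'
from h import *
o=env.get_obs();print(o["tool_pos"],o["width"],o["grip_force"])
c=env.camera("wrist");im=np.zeros((600,800,3),np.uint8)
im[:288,:512]=0;A=crop(c,0,0,512,384,1);im[:384,:512]=A
im[384:600,:400]=crop(c,206,230,100,54,4)
c=env.camera("scene");im[384:600,400:800]=crop(c,190,160,100,54,4)
cv2.imwrite("pics/w2.png",im)
E
```

```text
[0.50163997 0.02508248 0.29503266] 0.018733108790170296 14.996713120053755
```

View pics/w2.png

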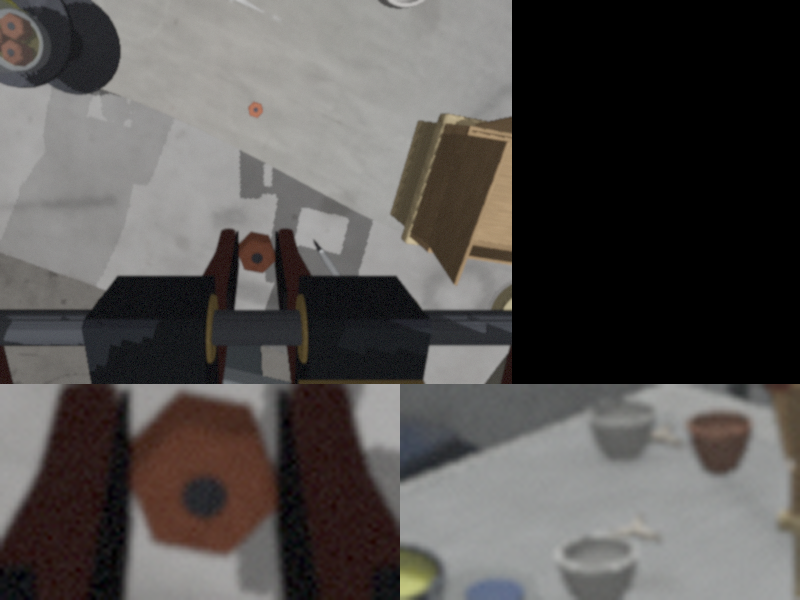

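>>> {"method": "carry_out", "body": {
  "commands": [
    [[0, 19, 2, 0], [0, 19, 2, 0], [0, 19, 2, 0], [0, 19, 2, 0], [0, 19, 2, 0], [0, 19, 2, 0], [0, 19, 2, 0], [0, 19, 2, 0]]
  ]
}}

```text
time: 6.88
tool_pos: [0.4994, 0.2141, 0.3082]
tool_rot: [178.5, 0.1, 17.0]
wrist_force: [0.1, 0.0, -0.0]
width: 0.0185
grip_force: 15.0
```

```bash
python3 - <<'E'
from h import *
o=env.get_obs();print(o["tool_pos"],o["width"],o["grip_force"])
c=env.camera("wrist");np.savez("pics/w3.npz",**c)
print(proj(c,(.561,.252,.201)),proj(c,(.561,.258,.11)))
u,v=proj(c,(.561,.255,.15)).astype(int);print(u,v)
u0,v0=max(u-100,0),max(v-75,0);print(u0,v0)
cv2.imwrite("pics/w3.png",crop(c,u0,v0,200,150,4))
E
```

```text
[0.49943107 0.21414817 0.30821221] 0.018515893258788593 14.996572704949358
[227.46183993 105.11073373] [226.69109611 100.05392496]
227 102
127 27
```

View pics/w3.png

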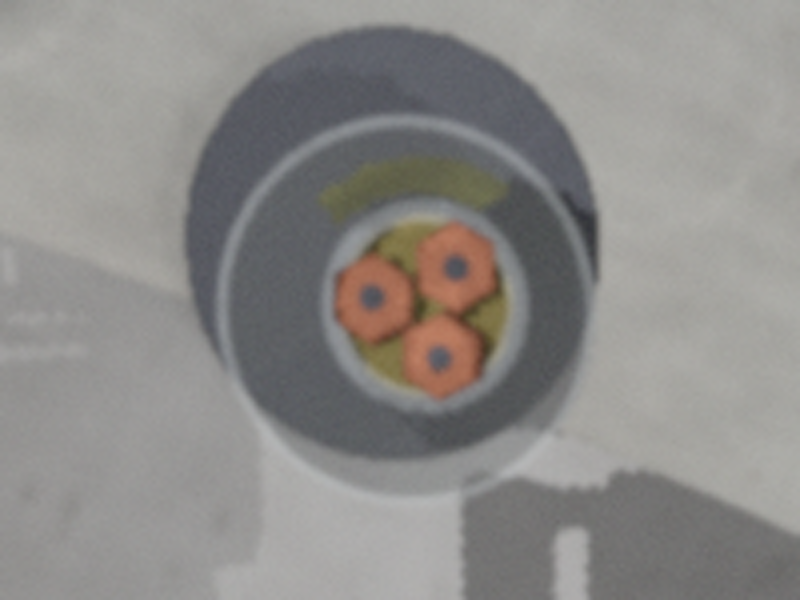

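```bash
python3 - <<'E'
from h import *
c=dict(np.load("pics/w3.npz"))
print("rim",ray(c,229,103.5,.201),"foot",ray(c,233.5,102.75,.115),"disc",ray(c,225.25,87,.11))
for r in (.034,.031):
  P=ray(c,229,103.5,.201)
  print([((proj(c,P+[r*np.cos(a),r*np.sin(a),0])-[127,27])*4).round() for a in (0,1.57,3.14,4.71)])
E
```

```text
rim [0.5623796  0.25125774 0.201     ] foot [0.56067848 0.25089494 0.115     ] disc [0.57216542 0.26253532 0.11      ]
[array([462., 108.]), array([220., 247.]), array([358., 489.]), array([590., 364.])]
[array([457., 126.]), array([237., 252.]), array([362., 474.]), array([575., 359.])]
```

>>> {"method": "carry_out", "body": {
  "commands": [
    [[3, 2, 0, 0], [6.2, 3.7, 0, 0], [6.2, 3.7, 0, 0], [6.2, 3.7, -3, 0], [6.2, 3.7, -6, 0], [6.2, 3.7, -8, 0], [6.2, 3.7, -9.6, 0], [6.2, 3.7, -9.6, 0]]
  ]
}}

```text
time: 7.6
tool_pos: [0.5599, 0.2492, 0.2096]
tool_rot: [178.5, 0.4, 16.9]
wrist_force: [-0.5, 0.1, -0.3]
width: 0.0184
grip_force: 15.0
```

>>> {"method": "carry_out", "body": {
  "commands": [
    [[0, 0, 0, 0], [0, 0, 0, 0], [0, 0, 0, 0], [0, 0, 0, 0], [0, 0, 3, 0], [0, 0, 6, 0], [0, 0, 9, 0], [0, 0, 10, 0]]
  ],
  "gripper": -0.48
}}

```text
time: 8.27
tool_pos: [0.5641, 0.2528, 0.3192]
tool_rot: [178.6, -0.5, 17.0]
wrist_force: [1.3, 0.5, 0.5]
width: 0.0226
grip_force: 0.0
```

>>> {"method": "carry_out", "body": {
  "commands": [
    [[-3, -19, 0, 0], [-3, -19, 0, 0], [-3, -19, 0, 0], [-3, -19, 0, 0], [-3, -19, 0, 0], [-3, -19, 0, 0], [-3, -19, 0, 0]]
  ],
  "gripper": 0
}}

```text
time: 8.85
tool_pos: [0.532, 0.0607, 0.3137]
tool_rot: [178.5, -0.0, 16.8]
wrist_force: [-0.2, 0.1, -0.9]
width: 0.0438
grip_force: 0.0
```

```bash
python3 - <<'E'
from h import *
o=env.get_obs();print(o["tool_pos"])
c=env.camera("wrist");np.savez("pics/w4.npz",**c)
for b in blobs(c,.014,20):print(b)
c=env.camera("top")
for b in blobs(c,.128):print(b)
E
```

```text
[0.53203167 0.06074632 0.31373549]
(array([42.2, 86.7]), np.int32(250), array([0.5411, 0.3298, 0.014 ]))
(array([274.3, 138. ]), np.int32(83), array([0.5631, 0.0384, 0.014 ]))
(array([356.4, 124.8]), np.int32(74), array([ 0.7798, -0.3245,  0.128 ]))
(array([152.8, 200.8]), np.int32(68), array([0.5615, 0.2555, 0.128 ]))
```

>>> {"method": "carry_out", "body": {
  "commands": [
    [[3.1, -2.2, -4, 0], [3.1, -2.2, -8, 0], [3.1, -2.2, -12, 0], [3.1, -2.2, -16, 0], [3.1, -2.2, -20, 0], [3.1, -2.2, -24, 0], [3.1, -2.2, -27, 0], [3.1, -2.2, -28.4, 0]]
  ]
}}

```text
time: 9.62
tool_pos: [0.5607, 0.0414, 0.0247]
tool_rot: [178.6, 0.3, 17.1]
wrist_force: [-1.2, -0.3, -0.1]
width: 0.044
grip_force: 0.0
```

>>> {"method": "carry_out", "body": {
  "commands": [
    [[0, 0, 0, 0], [0, 0, 0, 0], [0, 0, 0, 0], [0, 0, 0, 0], [0, 0, 0, 0], [0, 0, 0, 0], [0, 0, 0, 0]]
  ],
  "gripper": -1,
  "grip_force": 15
}}

```text
time: 10.2
tool_pos: [0.5645, 0.0402, 0.0309]
tool_rot: [178.5, -0.2, 17.0]
wrist_force: [1.2, 1.4, 6.6]
width: 0.0187
grip_force: 15.1
```

>>> {"method": "carry_out", "body": {
  "commands": [
    [[0, 0, 2, 0], [0, 0, 5, 0], [0, 0, 8, 0], [0, 0, 12, 0], [0, 0, 16, 0], [0, 0, 20, 0], [0, 0, 24, 0], [0, 0, 28, 0]]
  ]
}}

```text
time: 10.87
tool_pos: [0.5625, 0.0398, 0.312]
tool_rot: [178.5, -0.0, 17.0]
wrist_force: [0.4, 0.5, 0.6]
width: 0.019
grip_force: 15.0
```

>>> {"method": "carry_out", "body": {
  "commands": [
    [[0, 21.2, 0, 0], [0, 21.2, 0, 0], [0, 21.2, 0, 0], [0, 21.2, 0, 0], [0, 21.2, 0, 0], [0, 21.2, 0, 0], [0, 21.2, 0, 0], [0, 21.2, 0, 0]]
  ]
}}

```text
time: 11.53
tool_pos: [0.5628, 0.2515, 0.3093]
tool_rot: [178.5, 0.0, 17.1]
wrist_force: [-0.4, -0.6, -0.4]
width: 0.0188
grip_force: 15.0
```

>>> {"method": "carry_out", "body": {
  "commands": [
    [[-0.1, 0, -3, 0], [-0.1, 0, -6, 0], [-0.1, 0, -8, 0], [-0.1, 0, -9.6, 0], [-0.1, 0, -9.6, 0], [-0.1, 0, -9.6, 0]]
  ]
}}

```text
time: 12.03
tool_pos: [0.5621, 0.25, 0.2132]
tool_rot: [178.5, 0.1, 16.9]
wrist_force: [0.2, -0.7, -0.8]
width: 0.0189
grip_force: 15.0
```

>>> {"method": "carry_out", "body": {
  "commands": [
    [[0, 0, 0, 0], [0, 0, 0, 0], [0, 0, 0, 0], [0, 0, 0, 0], [0, 0, 3, 0], [0, 0, 6, 0], [0, 0, 9, 0], [0, 0, 10, 0]]
  ],
  "gripper": -0.48
}}

```text
time: 12.7
tool_pos: [0.5639, 0.2529, 0.3187]
tool_rot: [178.6, -0.4, 17.0]
wrist_force: [0.6, 0.3, 0.3]
width: 0.0227
grip_force: 0.0
```

>>> {"method": "carry_out", "body": {
  "commands": [
    [[-6, -4, 2, 0], [-6, -4, 2, 0], [-6, -4, 2, 0], [-6, -4, 2, 0], [-6, -4, 2, 0]]
  ]
}}

```text
time: 13.12
tool_pos: [0.5026, 0.2122, 0.3336]
tool_rot: [178.5, -0.1, 17.0]
wrist_force: [0.4, -0.8, 0.1]
width: 0.0227
grip_force: 0.0
```

```bash
python3 - <<'E'
from h import *
o=env.get_obs();print(o["tool_pos"],o["time"])
c=env.camera("wrist");np.savez("pics/w5.npz",**c)
u,v=proj(c,(.561,.252,.15)).astype(int);u0,v0=max(u-100,0),max(v-75,0);print(u0,v0)
cv2.imwrite("pics/w5.png",crop(c,u0,v0,200,150,4))
c=env.camera("top")
for b in blobs(c,.014):print(b)
E
```

```text
[0.50255686 0.21217203 0.33361297] 13.1167
129 30
(array([357.6, 125.2]), np.int32(71), array([ 0.8174, -0.3655,  0.014 ]))
```

View pics/w5.png

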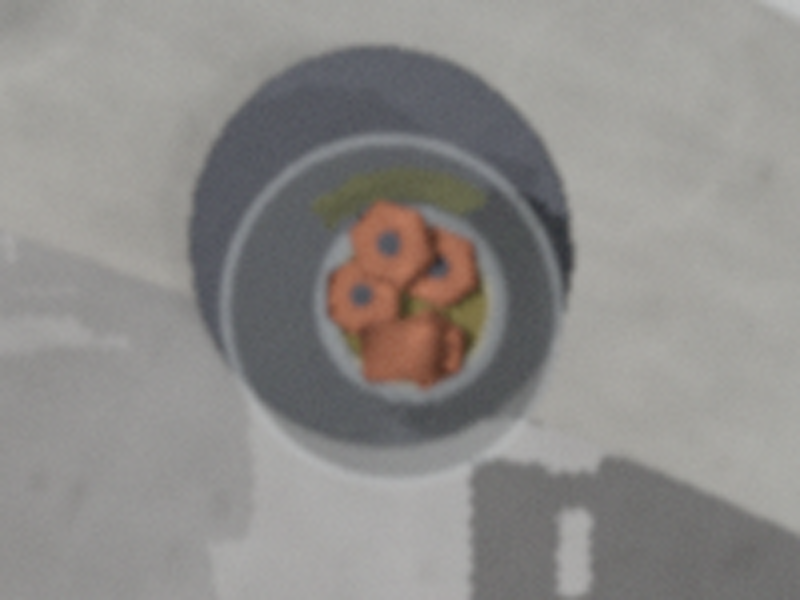

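>>> {"method": "carry_out", "body": {
  "commands": [
    [[5.9, 3.9, 0, -0.1], [5.9, 3.9, 0, -0.2], [5.9, 3.9, 0, -0.2], [5.9, 3.9, 0, -0.2], [5.9, 3.9, -3, -0.2], [5.9, 3.9, -5, -0.2], [5.9, 3.9, -5, -0.2]]
  ],
  "gripper": 1
}}

```text
time: 13.8
tool_pos: [0.5584, 0.2496, 0.2788]
tool_rot: [178.4, 0.5, 5.6]
wrist_force: [-0.2, -0.4, -1.2]
width: 0.0663
grip_force: 0.0
```

>>> {"method": "carry_out", "body": {
  "commands": [
    [[0, 0, -2, 0], [0, 0, -4, 0], [0, 0, -6, 0], [0, 0, -8, 0], [0, 0, -8.6, 0], [0, 0, -8.6, 0], [0, 0, -8.6, 0]]
  ]
}}

```text
time: 14.38
tool_pos: [0.5616, 0.2511, 0.1985]
tool_rot: [178.5, -0.0, 5.6]
wrist_force: [0.4, -0.2, 0.3]
width: 0.0877
grip_force: 0.0
```

```bash
python3 - <<'E'
from h import *
o=env.get_obs();print(o["tool_pos"],o["tool_rot"],o["width"])
c=env.camera("wrist");s=env.camera("scene")
im=np.zeros((600,800,3),np.uint8);im[:384,:512]=crop(c,0,0,512,384,1)
u,v=proj(s,(.56,.25,.18)).astype(int)
im[:600,512:800]=crop(s,u-36,max(v-75,0),72,150,4)[:600]
cv2.imwrite("pics/w6.png",im)
E
```

```text
[0.5615509  0.25107011 0.1985174 ] [ 1.78533118e+02 -3.29945489e-02  5.56685543e+00] 0.08768139474539122
```

View pics/w6.png

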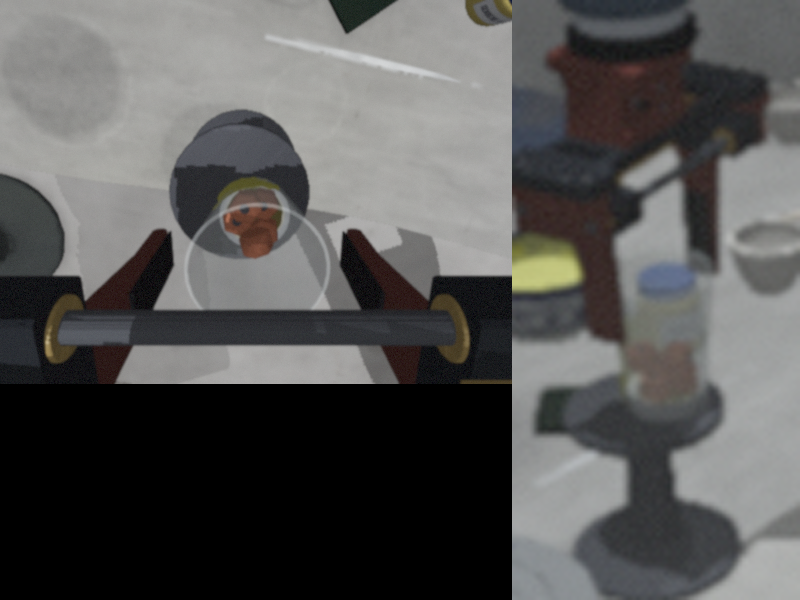

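>>> {"method": "carry_out", "body": {
  "commands": [
    [[0, 0, 0, 0], [0, 0, 0, 0], [0, 0, 0, 0], [0, 0, 0, 0], [0, 0, 1, 0], [0, 0, 3, 0], [0, 0, 5, 0], [0, 0, 7, 0]]
  ],
  "gripper": -1,
  "grip_force": 20
}}

```text
time: 15.15
tool_pos: [0.5609, 0.2508, 0.2684]
tool_rot: [178.5, 0.1, 5.5]
wrist_force: [0.8, -0.3, -2.1]
width: 0.0657
grip_force: 20.0
```

>>> {"method": "carry_out", "body": {
  "commands": [
    [[0, 0, 4, 0], [0, -3, 8, 0], [-1.5, -6, 8, 0], [-2.5, -9, 8, 0], [-3.5, -12, 8, 0], [-4.5, -16, 8, 0], [-5.5, -20, 8, 0], [-6, -23, 8, 0]]
  ]
}}

```text
time: 15.82
tool_pos: [0.4994, 0.0188, 0.348]
tool_rot: [178.5, 0.0, 5.5]
wrist_force: [0.8, -0.1, -1.2]
width: 0.0658
grip_force: 20.0
```

>>> {"method": "carry_out", "body": {
  "commands": [
    [[-0.7, -4, 0, 0], [-1.5, -8, 0, 0], [-2.3, -12, 0, 0], [-3, -16, 0, 0], [-4, -20, 0, 0], [-4.5, -24, 0, 0], [-5.2, -27, 0, 0], [-5.2, -28.9, 0, 0]]
  ]
}}

```text
time: 16.48
tool_pos: [0.4476, -0.2708, 0.348]
tool_rot: [178.5, 0.0, 5.4]
wrist_force: [0.9, 0.1, -2.3]
width: 0.0654
grip_force: 20.0
```

```bash
python3 - <<'E'
from h import *
o=env.get_obs();print(o["tool_pos"],o["tool_rot"],o["width"],o["grip_force"])
c=env.camera("wrist");np.savez("pics/w7.npz",**c);t=env.camera("top")
im=np.zeros((600,800,3),np.uint8);im[:384,:512]=crop(c,0,0,512,384,1)
cv2.imwrite("pics/w7.png",im[:384,:512])
E
```

```text
[ 0.44760924 -0.27081251  0.34801254] [1.78488552e+02 3.30659689e-02 5.41400362e+00] 0.06535507149286322 19.999661282417946
```

View pics/w7.png

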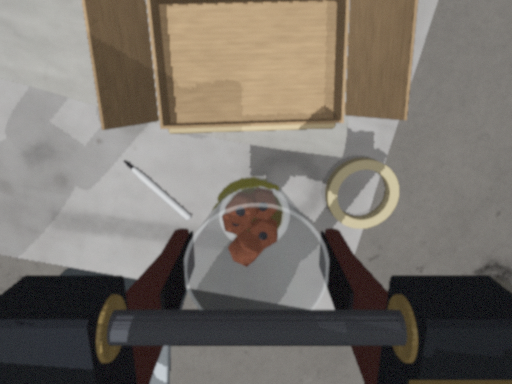

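```bash
python3 - <<'E'
from h import *
c=dict(np.load("pics/w7.npz"))
for n,p,z in [("NL rim",(160,126),.121),("NR rim",(347,121),.121),("floor NL",(172,123),.083),("floor NR",(336,120),.083),("far R? rim top",(347,0),.121),("ledge L",(165,133),.08),("ledge R",(340,130),.08)]:
    print(n,ray(c,*p,z).round(4))
u=np.hypot(*(ray(c,160,126,.121)-ray(c,347,121,.121))[:2]);print(u)
cen=np.array([.553,-.258]);a=np.radians(5.6)
for x,y in [(-65,98),(-65,-98),(65,98),(65,-98)]:
    P=[cen[0]+(x*np.cos(a)-y*np.sin(a))/1e3,cen[1]+(x*np.sin(a)+y*np.cos(a))/1e3,.121];print(np.round(P,4),proj(c,P).round(1))
cv2.imwrite("pics/w7c.png",crop(c,70,0,360,150,2.2))
E
```

```text
NL rim [ 0.4832 -0.1699  0.121 ]
NR rim [ 0.5067 -0.3685  0.121 ]
floor NL [ 0.4837 -0.1746  0.083 ]
floor NR [ 0.5049 -0.3665  0.083 ]
far R? rim top [ 0.6213 -0.3488  0.121 ]
ledge L [ 0.4709 -0.166   0.08  ]
ledge R [ 0.4935 -0.374   0.08  ]
0.19990449326972695
[ 0.4787 -0.1668  0.121 ] [157. 130.]
[ 0.4979 -0.3619  0.121 ] [339.6 128.8]
[ 0.6081 -0.1541  0.121 ] [145.2  -7.5]
[ 0.6273 -0.3492  0.121 ] [348.4  -6.8]
```

View pics/w7c.png

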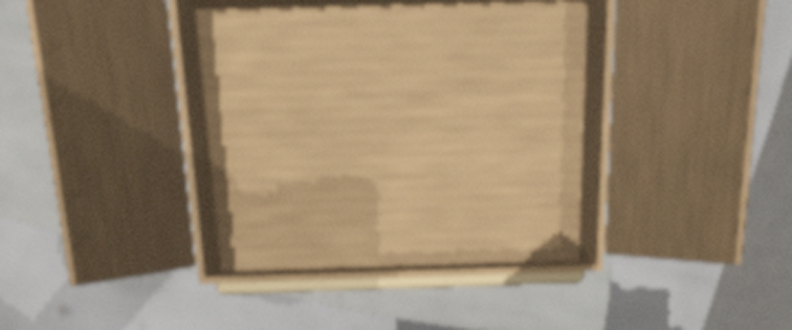

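```bash
python3 - <<'E'
from h import *
c=dict(np.load("pics/w7.npz"))
L=ray(c,162.3,127.3,.121);R=ray(c,344.1,121.8,.121);print(L,R,np.hypot(*(L-R)[:2]))
d=(L-R)[:2]/np.hypot(*(L-R)[:2]);print("yaw",np.degrees(np.arctan2(-d[0],d[1])))
n=np.array([d[1],-d[0]]);print("center",(L+R)[:2]/2+n*.065)
print("floor", ray(c,176.4,122.7,.083),ray(c,166.8,4.5,.083))
E
```

```text
[ 0.48206717 -0.17238853  0.121     ] [ 0.50562773 -0.36547986  0.121     ] 0.19452342544279408
yaw 6.956710380524234
center [ 0.55836892 -0.26106144]
floor [ 0.4845088  -0.17966997  0.083     ] [ 0.60766241 -0.16609996  0.083     ]
```

>>> {"method": "carry_out", "body": {
  "commands": [
    [[0, 0, -4, 0.015], [0, 0, -8, 0.015], [0, 0, -12, 0.015], [0, 0, -15, 0.015], [0, 0, -15.8, 0.015], [0, 0, -15.8, 0.015], [0.8, 0.1, -15.8, 0.015], [0.8, 0.1, -15.8, 0.015]]
  ]
}}

```text
time: 17.25
tool_pos: [0.4602, -0.2677, 0.192]
tool_rot: [178.4, -0.3, 6.4]
wrist_force: [1.0, -0.6, -1.1]
width: 0.0657
grip_force: 20.0
```

>>> {"method": "carry_out", "body": {
  "commands": [
    [[0.9, 0.1, -0.7, 0], [1.7, 0.18, -0.6, 0], [2.5, 0.27, -0.4, 0], [3.3, 0.36, -0.3, 0], [4.2, 0.45, -0.2, 0], [5, 0.55, -0.3, 0], [5.7, 0.63, -0.5, 0], [5.7, 0.63, -0.5, 0]]
  ]
}}

```text
time: 17.92
tool_pos: [0.516, -0.2606, 0.1845]
tool_rot: [178.5, -0.1, 6.4]
wrist_force: [-1.0, 0.5, 1.2]
width: 0.0656
grip_force: 20.0
```

```bash
python3 - <<'E'
from h import *
o=env.get_obs();print(o["tool_pos"],o["tool_rot"],o["width"],o["grip_force"],o["wrist_force"])
c=env.camera("wrist");s=env.camera("scene")
im=np.zeros((600,800,3),np.uint8);im[:384,:512]=crop(c,0,0,512,384,1)
u,v=proj(s,(.51,-.26,.16)).astype(int)
im[:600,512:800]=crop(s,u-45,max(v-90,0),96,200,3)[:600]
cv2.imwrite("pics/w8.png",im)
E
```

```text
[ 0.51597231 -0.2606068   0.18448372] [ 1.78501250e+02 -7.44453138e-02  6.43742040e+00] 0.06562785322889474 20.000174075139512 [-1.00711373  0.50826138  1.1624798 ]
```

View pics/w8.png

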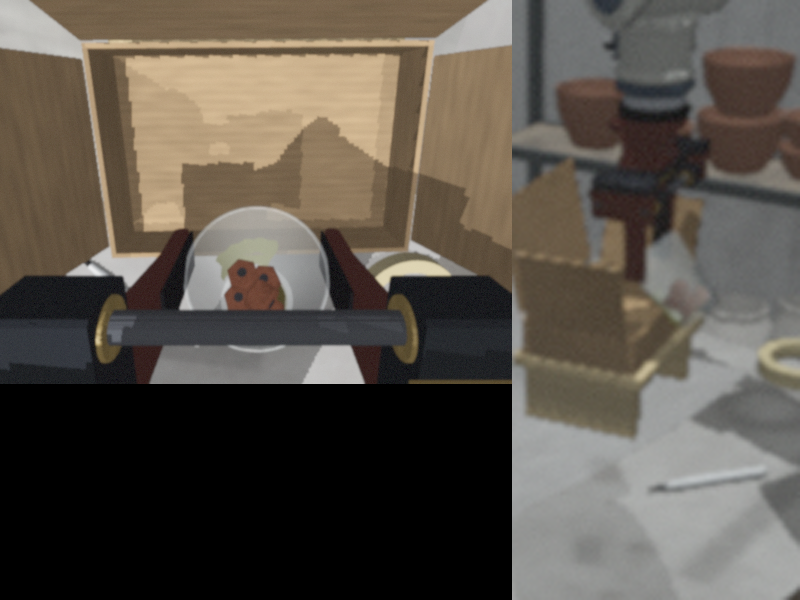

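>>> {"method": "carry_out", "body": {
  "commands": [
    [[0.8, 0.09, -0.4, 0], [1.6, 0.18, -0.95, 0], [2.3, 0.25, -1.5, 0], [2.9, 0.32, -2.1, 0], [3.4, 0.37, -2.8, 0], [3.8, 0.42, -3.5, 0], [4.5, 0.5, -3.6, 0], [5, 0.55, -3.6, 0]]
  ]
}}

```text
time: 18.68
tool_pos: [0.5638, -0.2549, 0.1471]
tool_rot: [178.6, 0.2, 6.4]
wrist_force: [-0.6, -0.4, -0.5]
width: 0.0661
grip_force: 20.0
```

>>> {"method": "carry_out", "body": {
  "commands": [
    [[0.7, 0.08, 0, 0], [1.3, 0.14, 0, 0], [1.3, 0.14, -0.7, 0], [1.3, 0.14, -1.4, 0], [1.3, 0.14, -2.1, 0], [1.3, 0.14, -2.6, 0], [1.3, 0.14, -2.6, 0]]
  ]
}}

```text
time: 19.27
tool_pos: [0.578, -0.2538, 0.1214]
tool_rot: [178.5, -0.1, 6.4]
wrist_force: [6.3, 1.3, 0.6]
width: 0.0659
grip_force: 20.0
```

```bash
python3 - <<'E'
from h import *
o=env.get_obs();print(o["tool_pos"],o["tool_rot"],o["width"],o["grip_force"],o["wrist_force"])
c=env.camera("wrist");s=env.camera("scene");t=env.camera("top")
im=np.zeros((600,800,3),np.uint8);im[:384,:512]=crop(c,0,0,512,384,1)
u,v=proj(s,(.53,-.26,.14)).astype(int)
im[:600,512:800]=crop(s,u-45,max(v-90,0),96,200,3)[:600]
u,v=proj(t,(.557,-.26,.1)).astype(int)
im[384:600,:510]=crop(t,u-85,v-36,170,72,3)
cv2.imwrite("pics/w9.png",im)
E
```

```text
[ 0.57798502 -0.25381     0.12140022] [ 1.78505433e+02 -1.02024577e-01  6.39878080e+00] 0.06591600043902086 19.999944144037727 [6.26040731 1.26091213 0.61203073]
```

View pics/w9.png

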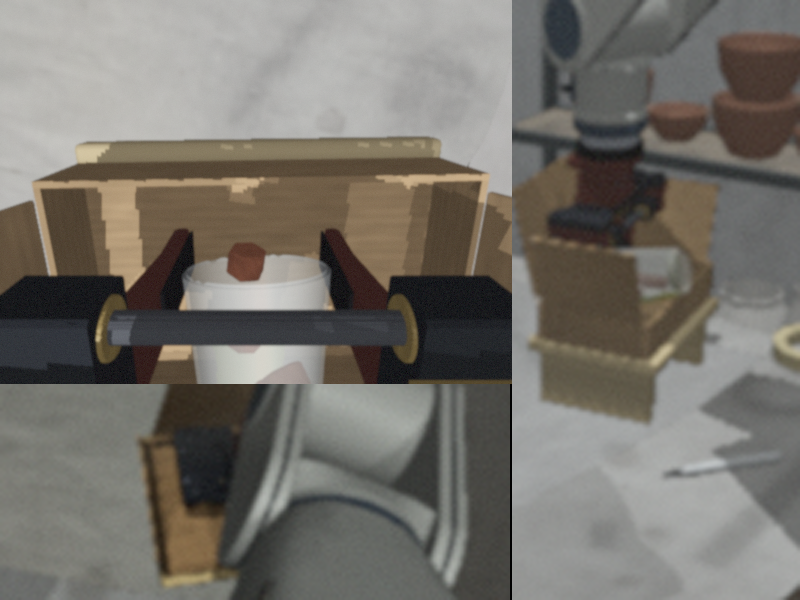

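>>> {"method": "carry_out", "body": {
  "commands": [
    [[0.3, 0.03, 0, 0], [0.5, 0.05, -0.2, 0], [0.5, 0.05, -0.3, 0], [0.5, 0.05, -0.3, 0]]
  ]
}}

```text
time: 19.75
tool_pos: [0.5819, -0.2532, 0.1189]
tool_rot: [178.5, 0.0, 6.4]
wrist_force: [2.0, -0.6, -0.3]
width: 0.0659
grip_force: 20.0
```

>>> {"method": "carry_out", "body": {
  "commands": [
    [[0, 0, 0, 0], [0, 0, 0, 0], [0, 0, 0, 0], [0, 0, 0, 0], [0, 0, 0.3, 0], [0, 0, 0.5, 0]]
  ],
  "gripper": 0.8
}}

```text
time: 20.25
tool_pos: [0.5822, -0.2533, 0.1248]
tool_rot: [178.5, 0.0, 6.4]
wrist_force: [0.1, 0.2, 0.2]
width: 0.0788
grip_force: 0.0
```

>>> {"method": "carry_out", "body": {
  "commands": [
    [[-1, -0.11, 0.2, 0], [-2, -0.22, 0.2, 0], [-3, -0.33, 0.2, 0], [-4, -0.44, 0.2, 0], [-5, -0.55, 0.2, 0], [-6, -0.66, 0.2, 0], [-6.6, -0.73, 0.2, 0], [-6.6, -0.73, 0.2, 0]]
  ]
}}

```text
time: 20.92
tool_pos: [0.5146, -0.2607, 0.1264]
tool_rot: [178.6, 0.1, 6.4]
wrist_force: [0.3, 0.1, 0.3]
width: 0.0792
grip_force: 0.0
```

```bash
cat >> h.py <<'E'
def cart(p):
    d=np.array(p[:2])-[.557,-.261];a=np.radians(6.3)
    return np.round([1e3*(d[0]*np.cos(a)+d[1]*np.sin(a)),1e3*(-d[0]*np.sin(a)+d[1]*np.cos(a))],0)
E
python3 - <<'E'
from h import *
o=env.get_obs();print(o["tool_pos"],cart(o["tool_pos"]),o["width"],o["wrist_force"])
c=env.camera("wrist");np.savez("pics/w10.npz",**c);cv2.imwrite("pics/w10.png",c["pixels"][:,:,::-1])
for b in blobs(c,.093,20):print(b,cart(b[2]))
E
```

```text
[ 0.51456095 -0.26072388  0.12642716] [-42.   5.] 0.07923897710506997 [0.26780657 0.054877   0.26306011]
(array([178.1,  54.6]), np.int32(1171), array([ 0.6055, -0.2133,  0.093 ])) [53. 42.]
(array([255.6,  60.1]), np.int32(1120), array([ 0.6073, -0.2503,  0.093 ])) [51.  5.]
(array([416.5,  57.4]), np.int32(1254), array([ 0.6173, -0.328 ,  0.093 ])) [ 53. -73.]
(array([219. ,  76.9]), np.int32(864), array([ 0.5977, -0.2335,  0.093 ])) [43. 23.]
(array([283.3,  82. ]), np.int32(241), array([ 0.5988, -0.265 ,  0.093 ])) [41. -9.]
```

>>> {"method": "carry_out", "body": {
  "commands": [
    [[0, 0, 0, 0], [0, 0, 0, 0], [0, 0, 0, 0], [0, 0, 0, 0], [0, 0, 0, 0], [0, 0, 0, 0]]
  ],
  "gripper": -1,
  "grip_force": 12
}}

```text
time: 21.47
tool_pos: [0.5166, -0.2607, 0.1265]
tool_rot: [178.5, -0.0, 6.4]
wrist_force: [0.6, -0.9, -0.4]
width: 0.0535
grip_force: 11.9
```

>>> {"method": "carry_out", "body": {
  "commands": [
    [[0, 0, 0.8, 0], [0.3, 0.03, 1.6, 0], [0.7, 0.08, 2.4, 0], [1.2, 0.13, 3.2, 0], [1.8, 0.2, 4.2, 0], [2.4, 0.26, 5.2, 0], [3, 0.33, 6.2, 0], [3, 0.33, 6.2, 0]]
  ]
}}

```text
time: 22.13
tool_pos: [0.549, -0.2578, 0.1914]
tool_rot: [178.4, -0.3, 6.4]
wrist_force: [0.7, -0.4, -1.7]
width: 0.0535
grip_force: 11.9
```

```bash
python3 - <<'E'
from h import *
o=env.get_obs();print(o["tool_pos"],cart(o["tool_pos"]),o["width"],o["wrist_force"])
c=env.camera("wrist");s=env.camera("scene")
for b in blobs(c,.093,20):print(b,cart(b[2]))
im=np.zeros((600,800,3),np.uint8);im[:384,:512]=crop(c,0,0,512,384,1)
u,v=proj(s,(.53,-.26,.16)).astype(int)
im[:600,512:800]=crop(s,u-35,max(v-70,0),72,150,4)[:600]
cv2.imwrite("pics/w11.png",im)
E
```

```text
[ 0.54896509 -0.25784923  0.1913992 ] [-8.  4.] 0.05354941998520258 [ 0.65161967 -0.43768754 -1.6630919 ]
(array([360.6, 121.6]), np.int32(466), array([ 0.6166, -0.3261,  0.093 ])) [ 52. -71.]
```

View pics/w11.png

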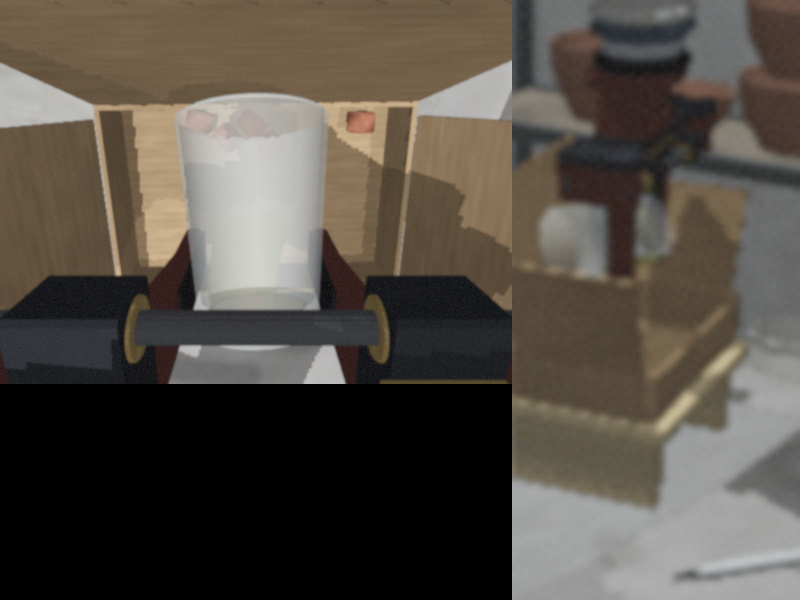

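>>> {"method": "carry_out", "body": {
  "commands": [
    [[-0.9, -0.1, -0.5, 0], [-1.7, -0.19, -1.5, 0], [-1.7, -0.19, -2.5, 0], [-1.7, -0.19, -3.6, 0], [-1.7, -0.19, -3.6, 0]]
  ]
}}

```text
time: 22.65
tool_pos: [0.5275, -0.2586, 0.1495]
tool_rot: [178.7, 0.2, 6.4]
wrist_force: [0.0, 1.0, -1.9]
width: 0.0536
grip_force: 11.9
```

>>> {"method": "carry_out", "body": {
  "commands": [
    [[0.7, 0.08, 0, 0], [1.4, 0.15, 0, 0], [2, 0.22, 1.2, 0], [2.4, 0.26, 2.2, 0], [3.2, 0.35, 3.2, 0], [3.8, 0.42, 3.8, 0], [4.5, 0.5, 4.2, 0], [5.2, 0.57, 4.5, 0]]
  ]
}}

```text
time: 23.32
tool_pos: [0.5821, -0.2535, 0.1984]
tool_rot: [178.5, -0.0, 6.4]
wrist_force: [-0.3, 0.8, -1.3]
width: 0.0533
grip_force: 12.0
```

```bash
python3 - <<'E'
from h import *
o=env.get_obs();print(o["tool_pos"],cart(o["tool_pos"]),o["width"],o["wrist_force"])
c=env.camera("wrist");s=env.camera("scene")
for b in blobs(c,.093,20):print(b,cart(b[2]))
np.savez("pics/w12.npz",**c);np.savez("pics/s12.npz",**s)
E
```

```text
[ 0.58209272 -0.2534854   0.19837167] [26.  5.] 0.053257261529601564 [-0.34359608  0.84371466 -1.27584134]
(array([354.8, 168. ]), np.int32(374), array([ 0.615 , -0.3262,  0.093 ])) [ 50. -71.]
```

```bash
cat >> h.py <<'E'
def glass_angle(c,tcp,cams="w",s=18,dz=-.0165,step=3,lo=-30,hi=215,top=4):
    """score rim ellipses for glass tipped phi (0 = level mouth to +x carton, 90 = mouth down, -90 = upright)"""
    g=cv2.GaussianBlur(cv2.cvtColor(c["pixels"],cv2.COLOR_RGB2GRAY).astype(np.float32),(0,0),1)
    a=np.radians(6.3);ex=np.array([np.cos(a),np.sin(a),0]);ey=np.array([-np.sin(a),np.cos(a),0]);ez=np.array([0,0,1.])
    out=[];t=np.linspace(0,2*np.pi,120,endpoint=False)
    for dx in (-.006,0,.006):
      for ss in (s-8,s,s+8):
       for dzz in (dz-.005,dz,dz+.005):
        P=np.array(tcp)+ex*dx+ez*dzz
        for phi in range(lo,hi,step):
          f=np.radians(phi);ax=ex*np.cos(f)-ez*np.sin(f);u=ex*np.sin(f)+ez*np.cos(f)
          sc=[]
          for q,r in ((.091-ss/1e3,.034),(-ss/1e3,.025)):
            pts=np.array([[proj(c,P+ax*q+(r+e)*(np.cos(k)*ey+np.sin(k)*u)) for k in t] for e in(-.0025,0,.0025)]).astype(np.float32)
            v=[cv2.remap(g,p[:,0].copy()[:,None],p[:,1].copy()[:,None],cv2.INTER_LINEAR,borderValue=-1)[:,0] for p in pts]
            ok=(v[0]>=0)&(v[1]>=0)&(v[2]>=0)&(pts[1][:,1]<270)
            if ok.sum()>40: sc.append(np.mean(np.abs(v[1]-(v[0]+v[2])/2)[ok]))
            else: sc.append(0)
          out.append((round(float(sc[0]),2),phi,dx,ss,round(dzz,4)))
    best={}
    for o in out: best[o[1]]=max(best.get(o[1],(0,)),o)
    return sorted(best.values(),reverse=True)[:top]
E
python3 - <<'E'
from h import *
c=dict(np.load("pics/w12.npz"))
now=np.array([.58209,-.25349,.19837]);old=np.array([.54897,-.25785,.1914])
c2=dict(c);V=np.array(c["view"]);V2=V.copy();V2[:3,3]=V[:3,3]+V[:3,:3]@(now-old)
c2["view"]=V2;c2["pixels"]=np.ascontiguousarray(cv2.imread("pics/w11.png")[:384,:512,::-1])
print("old",glass_angle(c2,old));print("now",glass_angle(c,now))
E
```

```text
old [(9.47, -30, 0.006, 26, -0.0115), (9.37, -27, 0.006, 26, -0.0115), (8.67, -24, 0.006, 26, -0.0115), (8.52, 27, 0.006, 26, -0.0115)]
now [(8.14, -27, 0.006, 26, -0.0215), (7.89, -30, 0.006, 26, -0.0215), (7.77, -15, 0.006, 26, -0.0165), (7.23, -24, 0.006, 26, -0.0115)]
```

```bash
python3 - <<'E'
from h import *
c=dict(np.load("pics/w12.npz"));now=np.array([.58209,-.25349,.19837])
a=np.radians(6.3);ex=np.array([np.cos(a),np.sin(a),0]);ey=np.array([-np.sin(a),np.cos(a),0]);ez=np.array([0,0,1.])
P=now-[0,0,.0165]
for phi in range(0,121,15):
    f=np.radians(phi);ax=ex*np.cos(f)-ez*np.sin(f);u=ex*np.sin(f)+ez*np.cos(f)
    C=P+ax*.073;F=P-ax*.018
    print(phi,"rim +",proj(c,C+.034*u).round(),"-",proj(c,C-.034*u).round(),"L",proj(c,C+.034*ey).round(),"R",proj(c,C-.034*ey).round(),"foot+",proj(c,F+.025*u).round(),"-",proj(c,F-.025*u).round())
g=cv2.cvtColor(c["pixels"],cv2.COLOR_RGB2GRAY).astype(int)
print("col 245-255 rows 40..300 step3",g[40:305:3,245:256].mean(1).round().astype(int).tolist())
E
```

```text
0 rim + [260. 108.] - [255. 103.] L [181. 105.] R [332. 105.] foot+ [258. 313.] - [255. 261.]
15 rim + [258.  90.] - [255. 122.] L [188. 109.] R [323. 109.] foot+ [258. 304.] - [256. 274.]
30 rim + [257.  88.] - [254. 144.] L [194. 121.] R [315. 121.] foot+ [259. 291.] - [256. 287.]
45 rim + [255.  98.] - [254. 168.] L [199. 138.] R [310. 138.] foot+ [259. 274.] - [256. 298.]
60 rim + [255. 115.] - [254. 195.] L [203. 159.] R [305. 159.] foot+ [259. 255.] - [257. 308.]
75 rim + [254. 136.] - [254. 222.] L [205. 182.] R [303. 182.] foot+ [258. 236.] - [257. 314.]
90 rim + [254. 160.] - [254. 250.] L [206. 207.] R [301. 206.] foot+ [258. 219.] - [258. 316.]
105 rim + [254. 186.] - [254. 279.] L [207. 233.] R [301. 232.] foot+ [257. 205.] - [258. 314.]
120 rim + [254. 213.] - [255. 309.] L [207. 260.] R [301. 259.] foot+ [257. 197.] - [258. 307.]
col 245-255 rows 40..300 step3 [164, 124, 116, 120, 120, 117, 118, 120, 119, 119, 121, 120, 119, 119, 118, 120, 119, 134, 196, 171, 170, 168, 168, 168, 168, 170, 170, 170, 170, 170, 170, 171, 172, 171, 172, 187, 197, 197, 198, 200, 199, 197, 198, 198, 199, 198, 198, 199, 200, 201, 201, 201, 201, 202, 204, 205, 204, 204, 204, 204, 204, 204, 204, 203, 204, 204, 203, 204, 203, 203, 204, 204, 204, 204, 204, 204, 204, 203, 204, 203, 203, 203, 203, 202, 174, 165, 161, 164, 163]
```

```bash
python3 - <<'E'
from h import *
def prof(px):
    g=cv2.GaussianBlur(cv2.cvtColor(px,cv2.COLOR_RGB2GRAY).astype(np.float32),(0,0),.8)
    for r in range(90,260,12):
        d=np.diff(g[r]);L=[(int(i),int(d[i])) for i in range(160,235) if abs(d[i])>6 and abs(d[i])==abs(d[max(0,i-3):i+4]).max()]
        R=[(int(i),int(d[i])) for i in range(275,345) if abs(d[i])>6 and abs(d[i])==abs(d[max(0,i-3):i+4]).max()]
        print(r,L,R)
    d=np.diff(g[:,245:256].mean(1));print("col",[(int(i),int(d[i])) for i in range(30,300) if abs(d[i])>3 and abs(d[i])==abs(d[max(0,i-3):i+4]).max()])
print("now");prof(dict(np.load("pics/w12.npz"))["pixels"])
print("w11");prof(np.ascontiguousarray(cv2.imread("pics/w11.png")[:384,:512,::-1]))
E
```

```text
now
90 [] []
102 [(196, 12)] [(311, -8)]
114 [(179, 10)] [(325, -7)]
126 [(176, 11)] []
138 [(177, 10)] [(325, -14), (339, 9)]
150 [(178, 10)] [(324, -12)]
162 [(184, -6)] [(324, -7), (333, -7), (342, -8)]
174 [] [(323, -6), (341, -8)]
186 [] [(323, -7)]
198 [(188, -9)] [(322, -6)]
210 [(189, -8)] [(322, -7)]
222 [(190, -10)] [(322, -6)]
234 [(184, -35), (204, 7)] [(308, -7), (322, -18), (328, 22)]
246 [(178, -38), (189, 22), (205, 10)] [(307, -9), (321, -19), (334, 20)]
258 [(170, -30), (190, 20), (205, 11)] [(307, -10), (320, -18), (342, 19)]
col [(32, -11), (42, -14), (91, 24), (144, 5), (290, -9)]
w11
90 [] []
102 [(194, 14)] [(314, -8), (333, 9)]
114 [(186, -7), (217, 6)] []
126 [(216, 6)] [(332, 9)]
138 [] [(327, -7), (336, 9), (341, 9)]
150 [] [(326, -6)]
162 [(182, -6)] [(325, -7)]
174 [(183, -10)] [(325, -7)]
186 [(185, -10)] [(324, -6)]
198 [] [(324, -6)]
210 [(187, -8)] [(323, -6)]
222 [(189, -8)] [(322, -6)]
234 [(184, -32), (204, 7)] [(308, -7), (322, -21), (328, 22)]
246 [(178, -37), (188, 23), (204, 10)] [(308, -7), (321, -20), (334, 22)]
258 [(171, -31), (190, 21), (205, 10)] [(307, -10), (321, -18), (342, 13)]
col [(92, 31), (137, 6), (286, -9)]
```

```bash
python3 - <<'E'
from h import *
from scipy.optimize import least_squares
c=dict(np.load("pics/w12.npz"));now=np.array([.58209,-.25349,.19837])
a=np.radians(6.3);ex=np.array([np.cos(a),np.sin(a),0]);ey=np.array([-np.sin(a),np.cos(a),0]);ez=np.array([0,0,1.])
t=np.linspace(0,2*np.pi,180)
def rim(p):
    x,y,z,f=p;u=ex*np.sin(f)+ez*np.cos(f);C=now+ex*x+ey*y+ez*z
    q=np.array([proj(c,C+.034*(np.cos(k)*ey+np.sin(k)*u)) for k in t]);return q[:,1].min(),q[:,1].max(),q[:,0].min(),q[:,0].max()
for n,m in dict(now=(91.5,144,176,325),w11=(92.5,137,177,327)).items():
    r=least_squares(lambda p:np.array(rim(p))-m,[.06,0,-.02,.3]);x,y,z,f=r.x
    print(n,"rim centre rel tcp",r.x[:3].round(4),"phi",np.degrees(f).round(1),"cost",r.cost.round(3),"axis pt at s=18 rel tcp",(x-.073*np.cos(f)).round(4),(z+.073*np.sin(f)).round(4))
E
```

```text
now rim centre rel tcp [ 0.0645  0.0028 -0.0197] phi 24.3 cost 0.0 axis pt at s=18 rel tcp -0.002 0.0104
w11 rim centre rel tcp [ 0.0663  0.0021 -0.0192] phi 20.4 cost 0.0 axis pt at s=18 rel tcp -0.0021 0.0063
```

>>> {"method": "carry_out", "body": {
  "commands": [
    [[-1.5, -0.16, 0, 0], [-3, -0.33, 0, 0], [-4.1, -0.45, -0.5, 0], [-4.1, -0.45, -2, 0], [-4.1, -0.45, -3.4, 0], [-4.1, -0.45, -4.4, 0], [-4.1, -0.45, -4.4, 0]]
  ]
}}

```text
time: 24.0
tool_pos: [0.5386, -0.2574, 0.1509]
tool_rot: [178.7, 0.2, 6.4]
wrist_force: [-0.2, -0.4, -1.5]
width: 0.0538
grip_force: 11.9
```

>>> {"method": "carry_out", "body": {
  "commands": [
    [[0.8, 0.09, 0, 0], [1.4, 0.15, 0, 0], [1.9, 0.21, 0.2, 0], [2.3, 0.25, 0.5, 0], [2.8, 0.3, 1, 0], [3.4, 0.37, 1.6, 0], [3.9, 0.43, 1.8, 0], [4.4, 0.48, 1.9, 0]]
  ]
}}

```text
time: 24.67
tool_pos: [0.5809, -0.2534, 0.1731]
tool_rot: [178.6, 0.5, 6.5]
wrist_force: [-23.1, -4.1, 7.1]
width: 0.0542
grip_force: 13.5
```

```bash
cat >> h.py <<'E'
from scipy.optimize import least_squares
def look():
    o=env.get_obs();print(o["time"],o["tool_pos"].round(4),cart(o["tool_pos"]),"w",round(o["width"],4),o["wrist_force"].round(1))
    c=env.camera("wrist")
    g=cv2.GaussianBlur(cv2.cvtColor(c["pixels"],cv2.COLOR_RGB2GRAY).astype(np.float32),(0,0),.8)
    pk=lambda d,a,b,t:[(int(i),int(d[i])) for i in range(a,b) if abs(d[i])>t and abs(d[i])==abs(d[max(0,i-3):i+4]).max()]
    for r in range(80,235,8): print(r,pk(np.diff(g[r]),160,235,5),pk(np.diff(g[r]),275,345,5))
    print("col",pk(np.diff(g[:,245:256].mean(1)),20,305,3))
    return o,c
def fitrim(c,tcp,m,x0=(.06,0,-.02,.5)):
    a=np.radians(6.3);ex=np.array([np.cos(a),np.sin(a),0]);ey=np.array([-np.sin(a),np.cos(a),0]);ez=np.array([0,0,1.])
    t=np.linspace(0,2*np.pi,180)
    def rim(p):
        x,y,z,f=p;u=ex*np.sin(f)+ez*np.cos(f);C=tcp+ex*x+ey*y+ez*z
        q=np.array([proj(c,C+.034*(np.cos(k)*ey+np.sin(k)*u)) for k in t]);return q[:,1].min(),q[:,1].max(),q[:,0].min(),q[:,0].max()
    r=least_squares(lambda p:np.array(rim(p))-m,x0);x,y,z,f=r.x
    print("rim rel tcp",r.x[:3].round(4),"phi",np.degrees(f).round(1),"cost",r.cost.round(2),"s18",(x-.073*np.cos(f)).round(4),(z+.073*np.sin(f)).round(4))
E
python3 - <<'E'
from h import *
o,c=look();np.savez("pics/w13.npz",**c)
for b in blobs(c,.093,20):print(b,cart(b[2]))
E
```

```text
24.6667 [ 0.5809 -0.2534  0.1731] [25.  5.] w 0.0542 [-23.1  -4.1   7.1]
80 [] []
88 [] []
96 [] []
104 [] []
112 [(202, 6)] []
120 [(193, 6)] [(315, -5), (319, 6)]
128 [(188, 7)] [(319, -8), (330, 12)]
136 [(186, 6)] [(320, -7), (340, 12)]
144 [(186, 5)] [(320, -9), (342, 11)]
152 [(187, 6)] [(320, -10)]
160 [(187, 6)] [(320, -9), (338, 5)]
168 [(174, -17), (187, 11)] [(320, -6), (343, -7)]
176 [(173, -18), (187, 13)] [(320, -5)]
184 [(176, -20), (188, 10)] [(320, -5)]
192 [(176, -20), (188, 10)] [(320, -5)]
200 [(175, -20), (189, 10)] [(320, -5)]
208 [(178, -18), (189, 11)] [(320, -5)]
216 [(177, -18), (190, 6)] []
224 [(177, -17), (190, 7)] [(320, -5)]
232 [(179, -18), (185, -19), (190, 21), (204, 6)] [(308, -6), (321, -16), (327, 21)]
col [(98, 12), (172, 5), (300, -9)]
(array([367.7, 173.7]), np.int32(461), array([ 0.6147, -0.3266,  0.093 ])) [ 50. -72.]
```

```bash
python3 - <<'E'
from h import *
c=dict(np.load("pics/w13.npz"))
fitrim(c,np.array([.5809,-.2534,.1731]),(98.5,172,186,320.5))
fitrim(c,np.array([.5809,-.2534,.1731]),(98.5,172,186,320.5),(.03,0,-.06,.9))
E
```

```text
rim rel tcp [ 0.0538  0.0014 -0.0336] phi 40.3 cost 0.0 s18 -0.0019 0.0136
rim rel tcp [ 0.0538  0.0014 -0.0336] phi 40.3 cost 0.0 s18 -0.0019 0.0136
```

>>> {"method": "carry_out", "body": {
  "commands": [
    [[-1.5, -0.16, 0, 0], [-3, -0.33, 0.5, 0], [-4.5, -0.5, 2.5, 0], [-6, -0.66, 4, 0], [-9, -1, 4, 0], [-12, -1.32, 4, 0], [-15, -1.65, 4, 0], [-18.4, -2, 4, 0]]
  ]
}}

```text
time: 25.38
tool_pos: [0.4005, -0.2737, 0.2135]
tool_rot: [178.4, -0.1, 6.4]
wrist_force: [0.2, -0.4, -0.0]
width: 0.0545
grip_force: 11.9
```

>>> {"method": "carry_out", "body": {
  "commands": [
    [[0, 0, 0, 0], [0, 0, -2.5, 0], [0, 0, -5, 0], [0, 0, -7.5, 0], [0, 0, -9, 0], [0, 0, -9, 0]]
  ]
}}

```text
time: 25.88
tool_pos: [0.3999, -0.2726, 0.1204]
tool_rot: [178.7, 0.1, 6.4]
wrist_force: [-0.1, -1.0, -0.1]
width: 0.0541
grip_force: 11.9
```

```bash
python3 - <<'E'
from h import *
o,c=look();np.savez("pics/w14.npz",**c)
for b in blobs(c,.093,20):print(b,cart(b[2]))
E
```

```text
25.8833 [ 0.3999 -0.2726  0.1204] [-157.    6.] w 0.0541 [-0.1 -1.  -0.1]
80 [] []
88 [] []
96 [] []
104 [] []
112 [] []
120 [] [(313, 6)]
128 [(232, -7)] [(318, 11)]
136 [(231, -8)] []
144 [(233, -7)] [(320, -6)]
152 [(190, -6), (194, 7)] [(320, -5)]
160 [(190, -7), (229, -7)] [(320, -5)]
168 [(191, -8)] [(320, -5)]
176 [(192, -8)] []
184 [(191, -9)] []
192 [(192, -9)] []
200 [(193, -9)] []
208 [(193, -9)] []
216 [(194, -10)] []
224 [(194, -10)] []
232 [(184, -29), (190, 16), (203, 6)] [(309, -5), (320, -15), (327, 19)]
col [(39, -3), (44, 4), (53, -26), (62, 26), (81, -14), (100, 3), (109, -4), (174, 4), (301, -8)]
```

>>> {"method": "carry_out", "body": {
  "commands": [
    [[0.9, 0.1, 0, 0], [1.6, 0.18, 0, 0], [2.2, 0.24, 0, 0], [2.8, 0.31, 0, 0], [3.4, 0.37, 0, 0], [4, 0.44, 0, 0], [4.5, 0.5, 0, 0], [4.8, 0.53, 0, 0]]
  ]
}}

```text
time: 26.6
tool_pos: [0.4429, -0.2663, 0.1213]
tool_rot: [178.8, 0.7, 6.5]
wrist_force: [-20.8, -6.3, -7.9]
width: 0.0613
grip_force: 13.3
```

```bash
python3 - <<'E'
from h import *
o,c=look();np.savez("pics/w15.npz",**c)
E
```

```text
26.6 [ 0.4429 -0.2663  0.1213] [-114.    7.] w 0.0613 [-20.8  -6.3  -7.9]
80 [] []
88 [] []
96 [] []
104 [] []
112 [] [(324, -13), (332, -8), (339, 12)]
120 [] [(315, -15)]
128 [] [(306, -16)]
136 [] [(297, -9), (301, -9)]
144 [] [(292, -6)]
152 [] []
160 [] [(279, -14), (338, -6)]
168 [(193, -18), (206, 9)] []
176 [(192, -16)] []
184 [(192, -6)] [(322, 9)]
192 [(194, -8)] [(322, -6)]
200 [(171, -5), (193, -8)] [(322, -6)]
208 [(173, -5), (196, -8)] [(321, -7)]
216 [(175, -5), (195, -9)] [(320, -6)]
224 [(195, -6)] []
232 [(178, -33), (192, 27)] [(315, -10), (320, -18), (334, 18)]
col [(131, -4), (144, -23), (157, 28), (206, 3)]
```

>>> {"method": "carry_out", "body": {
  "commands": [
    [[-0.5, -0.05, 0, 0], [-1, -0.11, 0, 0], [-1.5, -0.16, 0.5, 0], [-2, -0.22, 2, 0], [-2, -0.22, 4, 0], [-2, -0.22, 6, 0], [-2, -0.22, 8, 0], [-2, -0.22, 8, 0]]
  ]
}}

```text
time: 27.32
tool_pos: [0.431, -0.2717, 0.2074]
tool_rot: [178.2, -0.4, 6.4]
wrist_force: [1.4, 0.0, -1.3]
width: 0.061
grip_force: 11.9
```

```bash
python3 - <<'E'
from h import *
o,c=look();np.savez("pics/w16.npz",**c);s=env.camera("scene")
im=np.zeros((600,800,3),np.uint8);im[:384,:512]=crop(c,0,0,512,384,1)
u,v=proj(s,o["tool_pos"]).astype(int);print(u,v)
im[:600,512:800]=crop(s,u-36,max(v-75,0),72,150,4)[:600]
cv2.imwrite("pics/w16.png",im)
E
```

```text
27.3167 [ 0.431  -0.2717  0.2074] [-126.    3.] w 0.061 [ 1.4  0.  -1.3]
80 [] []
88 [] []
96 [(172, 5)] []
104 [] []
112 [] []
120 [] [(315, -10), (321, -5), (335, 13)]
128 [] [(285, 5), (306, -6), (341, 6)]
136 [] []
144 [] []
152 [(220, -17)] []
160 [(164, -5), (220, -18)] [(319, 5)]
168 [(164, -5)] [(290, -5)]
176 [(220, -6)] [(312, -8)]
184 [(221, -6)] [(321, -8)]
192 [(204, 5), (221, -7)] [(322, -5)]
200 [(196, -6)] []
208 [(196, -6)] []
216 [(196, -6)] [(320, -7)]
224 [(196, -5)] [(316, 5), (327, -14)]
232 [(178, -31), (192, 23), (197, 9)] [(315, -11), (320, -23), (334, 22)]
col [(52, 3), (103, -5), (115, 22), (127, -10), (149, -19), (164, 19), (205, 4)]
355 155
```

View pics/w16.png

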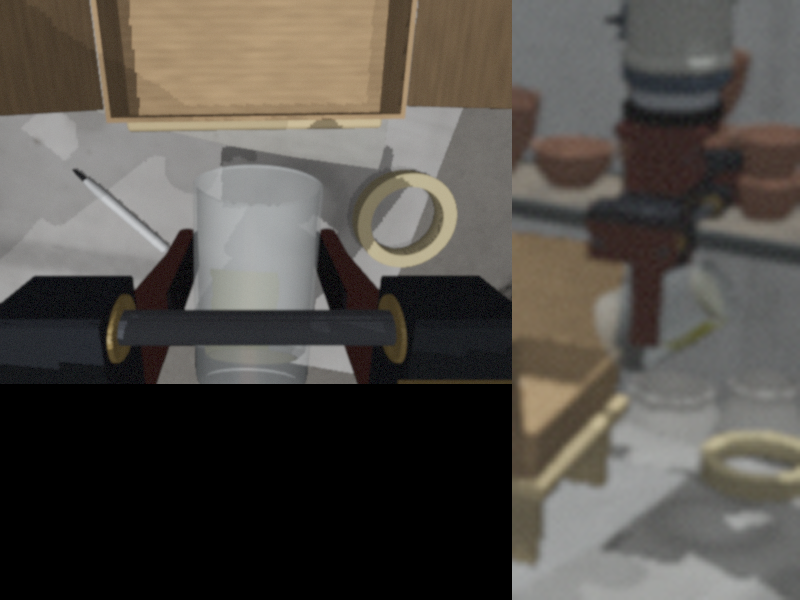

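```bash
python3 - <<'E'
from h import *
c=dict(np.load("pics/w16.npz"))
for z in(0,-.03,.01): fitrim(c,np.array([.431,-.2717,.2074]),(165,205,195.5,322),(.03,0,z,.5))
E
```

```text
rim rel tcp [ 0.0285 -0.0019 -0.0365] phi 33.2 cost 0.0 s18 -0.0326 0.0034
rim rel tcp [ 0.0285 -0.0019 -0.0365] phi 33.2 cost 0.0 s18 -0.0326 0.0034
rim rel tcp [ 0.0285 -0.0019 -0.0365] phi 33.2 cost 0.0 s18 -0.0326 0.0034
```

>>> {"method": "carry_out", "body": {
  "commands": [
    [[1, 0.11, -1, 0], [2, 0.22, -2, 0], [3, 0.33, -3, 0], [3, 0.33, -3, 0], [3, 0.33, -3, 0]]
  ],
  "grip_force": 20
}}

```text
time: 27.83
tool_pos: [0.4576, -0.2662, 0.1712]
tool_rot: [178.6, 0.1, 6.4]
wrist_force: [0.6, -0.3, -1.0]
width: 0.0608
grip_force: 19.8
```

>>> {"method": "carry_out", "body": {
  "commands": [
    [[0.7, 0.08, 0, 0], [1.3, 0.14, 0, 0], [1.8, 0.2, 0, 0], [2.2, 0.24, 0, 0], [2.6, 0.29, 0, 0], [3, 0.33, 0, 0], [3.3, 0.36, 0, 0], [3.3, 0.36, 0, 0]]
  ]
}}

```text
time: 28.5
tool_pos: [0.4919, -0.2633, 0.1725]
tool_rot: [178.5, -0.0, 6.4]
wrist_force: [-1.4, -1.7, 2.2]
width: 0.0607
grip_force: 19.9
```

```bash
python3 - <<'E'
from h import *
o,c=look();np.savez("pics/w17.npz",**c)
E
```

```text
28.5 [ 0.4919 -0.2633  0.1725] [-65.   5.] w 0.0607 [-1.4 -1.7  2.2]
80 [] []
88 [] []
96 [] []
104 [] []
112 [] []
120 [] [(312, -16), (330, 15)]
128 [] [(305, -13), (342, 12)]
136 [] [(295, -15), (310, 7), (342, 15)]
144 [] [(309, 6)]
152 [(234, -13)] [(307, 6)]
160 [(227, -7)] [(292, -7), (309, 7)]
168 [(177, -10), (201, 5), (207, 5), (212, -5)] [(304, -7)]
176 [(173, -20), (201, 9)] []
184 [(176, -15), (197, 10)] []
192 [(175, -19), (195, 9)] [(318, -6)]
200 [(175, -21), (195, 9)] [(317, -7)]
208 [(194, 13)] [(317, -9)]
216 [(194, 12)] [(318, -8)]
224 [(194, 10)] [(333, 5)]
232 [(178, -38), (192, 27), (197, 10)] [(315, -11), (320, -22), (334, 18)]
col [(35, -5), (42, 13), (52, 4), (118, -4), (143, -10), (151, 16)]
```

```bash
python3 - <<'E'
from h import *
c=dict(np.load("pics/w17.npz"));T=np.array([.4919,-.2633,.1725])
for b in (235,250,265): fitrim(c,T,(151,b,194.5,317.5),(.01,0,-.05,1.2))
g=cv2.GaussianBlur(cv2.cvtColor(c["pixels"],cv2.COLOR_RGB2GRAY).astype(np.float32),(0,0),.8)
for u in (225,240,255,270,285):
    d=np.diff(g[:,u-3:u+4].mean(1));print(u,[(int(i),int(d[i])) for i in range(100,306) if abs(d[i])>2.5 and abs(d[i])==abs(d[max(0,i-3):i+4]).max()])
E
```

```text
rim rel tcp [ 0.0218 -0.0003 -0.0389] phi 59.8 cost 0.0 s18 -0.015 0.0241
rim rel tcp [ 0.0182 -0.0003 -0.0372] phi 71.5 cost 0.0 s18 -0.005 0.032
rim rel tcp [ 0.0153 -0.0003 -0.0357] phi 86.8 cost 0.0 s18 0.0112 0.0372
225 [(118, -2), (157, 2), (163, -6), (203, -2), (227, 8), (286, -4)]
240 [(119, -2), (124, 2), (148, -9), (152, 14), (203, -2), (227, 9)]
255 [(119, -4), (141, -12), (150, 16), (222, 2)]
270 [(113, -4), (137, -20), (152, 15), (222, 2), (226, 3)]
285 [(113, -5), (139, -17), (156, 12), (202, -2), (221, 2)]
```

>>> {"method": "carry_out", "body": {
  "commands": [
    [[0.4, 0.04, 0, 0], [0.8, 0.09, 0, 0], [1.2, 0.13, 0, 0], [1.6, 0.18, 0, 0], [2, 0.22, 0, 0], [2, 0.22, 0, 0]]
  ]
}}

```text
time: 29.05
tool_pos: [0.5125, -0.261, 0.1725]
tool_rot: [178.5, -0.1, 6.4]
wrist_force: [0.2, 0.5, -1.3]
width: 0.0605
grip_force: 19.8
```

```bash
cat >> h.py <<'E'
def cols(c):
    g=cv2.GaussianBlur(cv2.cvtColor(c["pixels"],cv2.COLOR_RGB2GRAY).astype(np.float32),(0,0),.8)
    pk=lambda d,a,b,t:[(int(i),int(d[i])) for i in range(a,b) if abs(d[i])>t and abs(d[i])==abs(d[max(0,i-3):i+4]).max()]
    for u in (225,240,255,270,285): print(u,pk(np.diff(g[:,u-3:u+4].mean(1)),80,306,2.5))
    for r in range(160,236,8): print(r,pk(np.diff(g[r]),170,235,5),pk(np.diff(g[r]),275,340,5))
E
python3 - <<'E'
from h import *
o=env.get_obs();print(o["tool_pos"],cart(o["tool_pos"]),o["width"])
c=env.camera("wrist");np.savez("pics/w18.npz",**c);cols(c)
E
```

```text
[ 0.51250682 -0.26099526  0.17252107] [-44.   5.] 0.060467065077741466
225 [(85, -4), (97, 14), (115, 2), (121, -5), (128, -2), (165, -4), (230, -2), (258, 5), (290, -4)]
240 [(85, -5), (91, 12), (110, -2), (118, -5), (148, -9), (153, 8), (230, -3), (298, -3)]
255 [(81, 16), (118, -5), (141, -13), (150, 12), (216, 3), (221, -3), (230, -2), (244, 3), (253, 3), (296, -6)]
270 [(105, 7), (113, -3), (127, -3), (139, -17), (152, 11), (220, -3), (229, -2), (253, 3), (298, -4)]
285 [(104, 8), (112, -4), (122, 2), (127, -3), (141, -18), (156, 9), (220, -2), (229, -2), (252, 2), (302, -4)]
160 [(228, -7)] [(291, -5), (306, 5)]
168 [(174, -18), (185, 6), (192, -10), (209, 7)] [(302, -7), (308, 8)]
176 [(174, -20), (203, 9)] []
184 [(173, -20), (199, 8)] []
192 [(176, -21), (197, 8)] []
200 [(176, -19), (196, 8)] []
208 [(175, -21), (195, 9)] []
216 [(178, -23), (194, 8)] []
224 [(177, -19), (194, 7)] [(317, -6)]
232 [(178, -23), (193, 19)] [(319, -14), (334, 9)]
```

>>> {"method": "carry_out", "body": {
  "commands": [
    [[1.5, 0.17, 0, 0], [2.9, 0.32, -0.5, 0], [2.9, 0.32, -1.5, 0], [2.9, 0.32, -2.2, 0], [2.9, 0.32, -2.8, 0], [2.9, 0.32, -3.3, 0], [2.9, 0.32, -3.7, 0], [2.9, 0.32, -3.7, 0]]
  ]
}}

```text
time: 29.77
tool_pos: [0.5404, -0.2577, 0.1351]
tool_rot: [178.5, -0.0, 6.4]
wrist_force: [-0.5, 0.2, 0.6]
width: 0.0605
grip_force: 19.8
```

```bash
python3 - <<'E'
from h import *
o=env.get_obs();print(o["tool_pos"],cart(o["tool_pos"]),o["width"],o["wrist_force"])
c=env.camera("wrist");np.savez("pics/w19.npz",**c);cols(c)
for b in blobs(c,.093,20):print(b,cart(b[2]))
E
```

```text
[ 0.54036064 -0.25773455  0.13513038] [-16.   5.] 0.060543232929406436 [-0.45234547  0.21497674  0.59325431]
225 [(85, 12), (95, 17), (113, -18), (119, 6), (134, 2), (140, -4), (147, -5), (152, 20)]
240 [(85, 13), (91, -10), (103, -6), (111, 5), (118, -4), (126, -8), (136, 4), (144, 5), (150, -10), (291, -3)]
255 [(85, 13), (92, -17), (105, 4), (122, -3), (127, -3), (132, 9), (146, -19), (151, 11), (290, -4)]
270 [(84, 17), (91, -12), (105, -14), (114, 3), (122, -5), (132, 14), (141, -5), (151, -7), (247, 2), (292, -4)]
285 [(85, 16), (91, -17), (95, 14), (124, -19), (131, 5), (149, -11), (157, 10), (277, 3), (291, -5)]
160 [(220, -6)] [(339, 6)]
168 [(216, -6)] [(300, -6), (338, 7)]
176 [(209, -8)] [(307, -6), (336, 7)]
184 [(199, 8)] [(312, -6), (335, 6)]
192 [(197, 9)] [(315, -6)]
200 [(196, 8)] [(335, 7)]
208 [(195, 8)] [(315, -5), (334, 7)]
216 [(195, 7)] [(317, -5), (332, 7)]
224 [(194, 9)] [(317, -5), (334, 7)]
232 [(178, -15), (192, 19)] [(319, -14), (334, 22)]
(array([185.2, 111.7]), np.int32(901), array([ 0.6046, -0.2135,  0.093 ])) [53. 42.]
(array([267.1, 128. ]), np.int32(1522), array([ 0.6009, -0.2572,  0.093 ])) [44. -1.]
(array([398.8, 112.6]), np.int32(871), array([ 0.6166, -0.3262,  0.093 ])) [ 52. -71.]
(array([223.5, 133.1]), np.int32(832), array([ 0.5957, -0.2343,  0.093 ])) [41. 22.]
```

>>> {"method": "carry_out", "body": {
  "commands": [
    [[0, 0, -0.3, 0], [0, 0, -0.6, 0], [0, 0, -0.9, 0], [0, 0, -0.9, 0]]
  ]
}}

```text
time: 30.15
tool_pos: [0.5417, -0.2579, 0.1299]
tool_rot: [178.5, -0.2, 6.4]
wrist_force: [-4.5, 7.7, 25.5]
width: 0.0608
grip_force: 20.9
```

>>> {"method": "carry_out", "body": {
  "commands": [
    [[0, 0, -0.2, 0], [0, 0, -0.4, 0], [0, 0, -0.4, 0]]
  ]
}}

```text
time: 30.4
tool_pos: [0.5417, -0.2579, 0.1268]
tool_rot: [178.4, -0.2, 6.4]
wrist_force: [-6.8, 7.9, 32.5]
width: 0.0614
grip_force: 21.3
```

```bash
python3 - <<'E'
from h import *
c=env.camera("wrist");np.savez("pics/w20.npz",**c);cols(c)
E
```

```text
225 [(88, 11), (98, 14), (115, -20), (123, 6), (136, 3), (141, -4), (155, 21), (286, -3), (300, 8)]
240 [(88, 13), (94, -8), (105, -6), (114, 5), (122, -4), (131, -9), (140, 3), (145, 9), (152, -12), (283, -4), (298, 8)]
255 [(87, 17), (95, -17), (112, 4), (124, -2), (137, 10), (148, -12), (283, -4), (299, 9)]
270 [(87, 16), (94, -7), (108, -15), (116, 3), (127, -4), (137, 14), (146, -3), (157, -5), (285, -3), (301, 8)]
285 [(87, 14), (94, -14), (128, -20), (133, 8), (150, -9), (158, 8), (292, -4)]
160 [(223, -10)] [(279, -6), (288, -6), (297, 5)]
168 [(215, -10)] [(301, -5)]
176 [(207, -9)] [(307, -5)]
184 [(172, 5), (177, -13), (185, 18), (200, 7)] [(313, -5)]
192 [(197, 8)] [(316, -5)]
200 [(195, 8)] [(318, -5)]
208 [(194, 8)] [(318, -5)]
216 [(193, 7)] []
224 [(191, 7)] []
232 [(177, -15), (190, 18)] [(320, -16), (335, 14)]
```

```bash
cat >> h.py <<'E'
def fitpts(c,tcp,pts,x0):
    from scipy.spatial import cKDTree
    a=np.radians(6.3);ex=np.array([np.cos(a),np.sin(a),0]);ey=np.array([-np.sin(a),np.cos(a),0]);ez=np.array([0,0,1.])
    t=np.linspace(0,2*np.pi,400)
    def res(p):
        x,y,z,f=p;u=ex*np.sin(f)+ez*np.cos(f);C=tcp+ex*x+ey*y+ez*z
        q=np.array([proj(c,C+.034*(np.cos(k)*ey+np.sin(k)*u)) for k in t])
        return cKDTree(q).query(pts)[0]
    r=least_squares(res,x0,diff_step=1e-3,x_scale=[.01,.01,.01,.3])
    print("rim",r.x[:3].round(4),"phi",np.degrees(r.x[3]).round(1),"rms",np.sqrt((r.fun**2).mean()).round(2));return r.x
E
python3 - <<'E'
from h import *
c=dict(np.load("pics/w20.npz"));T=np.array([.5417,-.2579,.1268])
L=[(223,160),(215,168),(207,176),(200,184),(197,192),(195,200),(194,208),(193,216)]
R=[(301,168),(307,176),(313,184),(316,192),(318,200),(318.5,208)]
for f in (.8,1.2,1.57,1.9): fitpts(c,T,np.array(L+R+[(255,148),(225,159)]),[.01,0,-.045,f])
# predicted rim for a level rim on the floor below tcp
for x in (-.005,.005,.015):
  a=np.radians(6.3);P=T+[x*np.cos(a),x*np.sin(a),-.0438+0]
  q=[proj(c,P+.034*np.array([np.cos(k),np.sin(k),0])) for k in np.linspace(0,6.28,200)];q=np.array(q);print(x,q.min(0).round(),q.max(0).round())
E
```

```text
rim [ 0.0156 -0.0004 -0.031 ] phi 98.4 rms 0.89
rim [ 0.0156 -0.0004 -0.0307] phi 98.9 rms 0.89
rim [ 0.0156 -0.0004 -0.0314] phi 96.8 rms 0.88
rim [ 0.0156 -0.0004 -0.0314] phi 96.7 rms 0.88
-0.005 [198. 184.] [313. 290.]
0.005 [197. 167.] [313. 276.]
0.015 [196. 149.] [314. 261.]
```

>>> {"method": "carry_out", "body": {
  "commands": [
    [[0, 0, 1, 0], [0, 0, 2, 0], [0, 0, 3.5, 0], [0, 0, 5, 0], [0, 0, 6.5, 0], [0, 0, 7.5, 0], [0, 0, 7.5, 0], [0, 0, 7.5, 0]]
  ]
}}

```text
time: 31.12
tool_pos: [0.5402, -0.258, 0.1977]
tool_rot: [178.5, -0.0, 6.4]
wrist_force: [-1.0, -0.5, -1.5]
width: 0.0613
grip_force: 19.7
```

```bash
python3 - <<'E'
from h import *
o=env.get_obs();print(o["tool_pos"],cart(o["tool_pos"]),o["width"],o["wrist_force"],o["qpos"].round(1))
c=env.camera("wrist");np.savez("pics/w21.npz",**c);cols(c)
for b in blobs(c,.093,20):print(b,cart(b[2]))
s=env.camera("scene");np.savez("pics/s21.npz",**s)
print("scene proj of foot centre/mouth",proj(s,o["tool_pos"]+[.015,0,.045]),proj(s,o["tool_pos"]+[.015,0,-.045]))
E
```

```text
[ 0.54023692 -0.25802137  0.19771431] [-16.   5.] 0.061299365441062445 [-0.95819817 -0.4769324  -1.45103432] [-26.1  25.   99.4  -1.5  54.8  58.4]
225 [(88, 10), (94, 12), (107, -17), (113, 6), (127, -3), (135, 8), (159, -8), (200, 3), (239, 8), (244, -5), (250, -6), (277, 5), (287, -6), (301, 8)]
240 [(87, 11), (101, -7), (112, -5), (124, 4), (132, 8), (148, -4), (157, -3), (200, 2), (242, -3), (273, 2), (283, -4), (299, 8)]
255 [(87, 14), (92, -12), (98, -5), (103, 6), (109, -2), (115, -7), (124, 15), (141, -15), (151, 10), (200, 4), (241, -3), (250, -2), (273, 3), (283, -4), (300, 8)]
270 [(87, 15), (91, -12), (106, -10), (117, -14), (121, 8), (138, -18), (145, 3), (153, 10), (241, -3), (249, -3), (272, 5), (286, -3), (302, 8)]
285 [(87, 14), (108, -3), (123, -9), (137, -16), (157, 8), (199, 3), (239, 6), (248, -7), (272, 7), (276, -4), (291, -3)]
160 [(193, -12), (200, 6), (210, 6), (222, -10)] [(293, 6)]
168 [(187, -21), (212, 6)] []
176 [(187, -18), (205, 6)] []
184 [(189, -22), (200, 8)] []
192 [(188, -20), (197, 8)] []
200 [(190, -15)] []
208 [(190, -19)] []
216 [(190, -17)] []
224 [(192, -12)] []
232 [(177, -36), (190, 20), (196, 6)] [(320, -19), (335, 21)]
(array([200.6, 107. ]), np.int32(432), array([ 0.6047, -0.2136,  0.093 ])) [53. 42.]
(array([262.7, 121.2]), np.int32(861), array([ 0.5997, -0.2581,  0.093 ])) [43. -2.]
(array([359.9, 107.6]), np.int32(410), array([ 0.6167, -0.3257,  0.093 ])) [ 52. -71.]
(array([229.1, 122.4]), np.int32(455), array([ 0.5963, -0.2344,  0.093 ])) [42. 22.]
scene proj of foot centre/mouth [317.93420882 138.88599675] [317.0799288  165.34969369]
```

```bash
python3 - <<'E'
from h import *
c=dict(np.load("pics/w21.npz"));T=np.array([.5402,-.258,.1977])
p=[(222,160),(212,168),(205,176),(200,184),(197,192),(255,150.5),(270,152),(285,156)]
for f in (.9,1.57,1.9): fitpts(c,T,np.array(p),[.015,0,-.035,f])
for f in range(50,121,10):
  # fix phi, fit the rest
  from scipy.optimize import least_squares
  from scipy.spatial import cKDTree
  a=np.radians(6.3);ex=np.array([np.cos(a),np.sin(a),0]);ey=np.array([-np.sin(a),np.cos(a),0]);ez=np.array([0,0,1.]);fr=np.radians(f);u=ex*np.sin(fr)+ez*np.cos(fr)
  res=lambda q:cKDTree(np.array([proj(c,T+ex*q[0]+ez*q[1]+.034*(np.cos(k)*ey+np.sin(k)*u)) for k in np.linspace(0,6.28,400)])).query(np.array(p))[0]
  r=least_squares(res,[.015,-.04],diff_step=1e-3,x_scale=.01);fc=r.x-.091*np.array([np.cos(fr),-np.sin(fr)])
  print(f,r.x.round(4),np.sqrt((r.fun**2).mean()).round(2),"foot+ row",proj(c,T+ex*fc[0]+ez*fc[1]+.025*u).round(),"foot-in",proj(c,T+ex*(r.x[0]-.082*np.cos(fr))+ez*(r.x[1]+.082*np.sin(fr))+.024*u).round())
E
```

```text
rim [ 0.0171 -0.0009 -0.0342] phi 78.9 rms 0.32
rim [ 0.0163 -0.0005 -0.0283] phi 91.5 rms 0.42
rim [ 0.0173 -0.0004 -0.0295] phi 115.0 rms 0.45
50 [ 0.0217 -0.0595] 2.18 foot+ row [259. 339.] foot-in [259. 317.]
60 [ 0.0186 -0.0562] 1.24 foot+ row [260. 327.] foot-in [260. 305.]
70 [ 0.0166 -0.0502] 0.73 foot+ row [262. 308.] foot-in [261. 288.]
80 [ 0.0155 -0.0432] 0.5 foot+ row [263. 278.] foot-in [262. 262.]
90 [ 0.0151 -0.038 ] 0.46 foot+ row [263. 233.] foot-in [262. 224.]
100 [ 0.0153 -0.0341] 0.52 foot+ row [264. 177.] foot-in [262. 179.]
110 [ 0.0157 -0.0366] 0.66 foot+ row [262. 120.] foot-in [261. 131.]
120 [ 0.0173 -0.0358] 0.6 foot+ row [261.  71.] foot-in [260.  90.]
```

>>> {"method": "carry_out", "body": {
  "commands": [
    [[0, 0, -2, 0], [0, 0, -4, 0], [0, 0, -5.5, 0], [0, 0, -6.2, 0], [0, 0, -6.6, 0], [0, 0, -6.6, 0]]
  ]
}}

```text
time: 31.72
tool_pos: [0.5396, -0.2576, 0.1303]
tool_rot: [178.6, 0.1, 6.4]
wrist_force: [-0.4, 0.4, -1.2]
width: 0.0612
grip_force: 19.7
```

>>> {"method": "carry_out", "body": {
  "commands": [
    [[0, 0, 0, 0], [0, 0, 0, 0], [0, 0, 0, 0], [0, 0, 0, 0], [0, 0, 0, 0], [0, 0, 0, 0]]
  ],
  "gripper": 0.8
}}

```text
time: 32.22
tool_pos: [0.5404, -0.2579, 0.1319]
tool_rot: [178.5, -0.0, 6.4]
wrist_force: [-0.5, -1.4, -0.2]
width: 0.0788
grip_force: 0.0
```

>>> {"method": "carry_out", "body": {
  "commands": [
    [[0.5, 0.06, 0, 0], [1, 0.11, 0, 0], [1.5, 0.17, 0, 0], [1.5, 0.17, 0, 0]]
  ]
}}

```text
time: 32.55
tool_pos: [0.5566, -0.2562, 0.1316]
tool_rot: [178.5, -0.1, 6.4]
wrist_force: [-0.5, -0.3, -0.1]
width: 0.0791
grip_force: 0.0
```

```bash
python3 - <<'E'
from h import *
o=env.get_obs();print(o["tool_pos"],cart(o["tool_pos"]),o["width"],o["wrist_force"])
c=env.camera("wrist");np.savez("pics/w22.npz",**c);cols(c)
T=o["tool_pos"];a=np.radians(6.3)
for x in (-.01,0,.01):
  q=np.array([proj(c,[T[0]+x*np.cos(a)+.034*np.cos(k),T[1]+x*np.sin(a)+.034*np.sin(k),.083]) for k in np.linspace(0,6.28,200)]);print(x,q.min(0).round(),q.max(0).round())
E
```

```text
[ 0.55660511 -0.25616945  0.13163845] [0. 5.] 0.07913767621020525 [-0.48204591 -0.25349002 -0.11360308]
225 [(82, 2), (124, 10), (144, -19), (152, 5), (172, -4), (178, -5), (182, 9), (189, 6)]
240 [(82, 2), (124, 9), (134, -8), (143, 6), (155, -7), (169, 10), (178, -11), (183, 8)]
255 [(124, 8), (131, -23), (142, 4), (159, -6), (166, 11), (175, -19), (181, 10)]
270 [(123, 12), (136, -20), (145, 5), (153, -3), (159, -13), (163, 9), (171, -4), (182, 11)]
285 [(124, 13), (134, -5), (144, -7), (151, -10), (156, -5), (186, 9), (290, 4)]
160 [(198, 16), (203, -11), (234, -11)] [(288, 5)]
168 [(206, -10)] [(296, 6), (339, 6)]
176 [(213, -8)] [(296, 5)]
184 [(225, 11)] [(295, 5), (339, 7)]
192 [(219, 6)] [(294, -5), (337, 7)]
200 [(209, 6)] [(336, 6)]
208 [(203, 7)] [(308, -5), (338, 8)]
216 [(200, 8)] [(312, -5), (337, 6)]
224 [(198, 9)] [(314, -5), (335, 7)]
232 [(174, 7), (179, 15), (197, 7)] [(332, -14), (338, -14)]
-0.01 [199. 190.] [311. 292.]
0 [199. 173.] [311. 279.]
0.01 [198. 156.] [312. 264.]
```

>>> {"method": "carry_out", "body": {
  "commands": [
    [[-0.4, -0.04, 0.8, 0], [-0.4, -0.04, 1.5, 0], [-0.4, -0.04, 1.5, 0]]
  ]
}}

```text
time: 32.85
tool_pos: [0.5517, -0.257, 0.1483]
tool_rot: [178.5, -0.1, 6.4]
wrist_force: [0.6, 0.2, 0.8]
width: 0.079
grip_force: 0.0
```

>>> {"method": "carry_out", "body": {
  "commands": [
    [[0, 0, 0, 0], [0, 0, 0, 0], [0, 0, 0, 0], [0, 0, 0, 0], [0, 0, 1, 0], [0, 0, 2.5, 0], [0, 0, 4, 0], [0, 0, 5.5, 0]]
  ],
  "gripper": -1,
  "grip_force": 20
}}

```text
time: 33.52
tool_pos: [0.551, -0.2565, 0.2022]
tool_rot: [178.5, 0.0, 6.4]
wrist_force: [-0.3, 0.2, -1.4]
width: 0.0587
grip_force: 19.8
```

>>> {"method": "carry_out", "body": {
  "commands": [
    [[0, 0, 1.5, 0], [0, 0, 2, 0], [0, 0, 2, 0], [0, 0, 2, 0]]
  ]
}}

```text
time: 33.85
tool_pos: [0.551, -0.2565, 0.2214]
tool_rot: [178.5, 0.0, 6.4]
wrist_force: [0.0, -0.1, -1.2]
width: 0.0586
grip_force: 19.8
```

```bash
python3 - <<'E'
from h import *
o=env.get_obs();print(o["tool_pos"],cart(o["tool_pos"]),o["width"],o["wrist_force"])
c=env.camera("wrist");np.savez("pics/w23.npz",**c);cols(c)
for b in blobs(c,.093,20):print(b,cart(b[2]))
E
```

```text
[ 0.55102375 -0.25648103  0.22138833] [-5.  5.] 0.05856170789850793 [ 0.0392544  -0.06987488 -1.15688897]
225 [(105, 11), (113, -4), (123, -9), (128, 5), (144, 4), (155, -20), (173, 8), (204, 3), (229, 8), (249, -6), (274, 6), (287, -5), (298, 7)]
240 [(82, -3), (105, 11), (115, -6), (123, -5), (134, 5), (144, 8), (154, -20), (166, 8), (228, 7), (236, -2), (242, -4), (249, -3), (270, 3), (282, -3), (295, 9)]
255 [(81, -2), (104, 14), (109, -18), (116, 6), (126, -4), (130, -4), (136, 16), (150, -11), (165, 10), (242, -3), (249, -3), (270, 2), (281, -3), (294, 8), (300, 3)]
270 [(104, 14), (120, -6), (124, 7), (129, -17), (147, -15), (154, 2), (165, 9), (241, -3), (249, -2), (269, 6), (283, -3), (296, 8)]
285 [(87, -2), (104, 11), (134, -3), (144, -16), (171, 3), (231, 7), (241, -3), (248, -9), (269, 7), (288, -2), (300, 7)]
160 [(199, -21)] [(281, 8)]
168 [(198, -19)] [(282, 7)]
176 [(198, -20), (220, 6)] []
184 [(171, -5), (200, -20), (212, 7)] []
192 [(199, -22), (206, 7)] []
200 [(201, -19)] []
208 [(200, -17)] []
216 [(200, -14)] []
224 [(202, -12)] []
232 [(180, -38), (194, 27), (199, 25), (211, 6)] [(282, 5), (298, -6), (313, -25), (318, -13), (332, 21)]
(array([261.5, 132.8]), np.int32(732), array([ 0.5998, -0.2578,  0.093 ])) [43. -2.]
(array([206.3, 120.5]), np.int32(330), array([ 0.6045, -0.214 ,  0.093 ])) [52. 42.]
(array([349.6, 120.6]), np.int32(305), array([ 0.6167, -0.3257,  0.093 ])) [ 52. -71.]
(array([231.6, 134.3]), np.int32(342), array([ 0.5961, -0.2345,  0.093 ])) [42. 22.]
```

>>> {"method": "carry_out", "body": {
  "commands": [
    [[-0.5, -0.05, -2, 0], [-1, -0.11, -4, 0], [-1.5, -0.17, -4.7, 0], [-2.3, -0.25, -4.7, 0], [-3.2, -0.35, -4.7, 0], [-4.1, -0.45, -4.7, 0], [-5, -0.55, -4.7, 0], [-5.8, -0.64, -4.7, 0]]
  ]
}}

```text
time: 34.57
tool_pos: [0.4976, -0.2645, 0.1793]
tool_rot: [178.2, -0.7, 6.4]
wrist_force: [6.1, 3.8, 20.5]
width: 0.0588
grip_force: 21.2
```

>>> {"method": "carry_out", "body": {
  "commands": [
    [[-0.6, -0.07, 0, 0], [-1.2, -0.13, 0, 0], [-1.8, -0.2, 0, 0], [-2.4, -0.26, 0, 0], [-2.9, -0.32, 0, 0], [-2.9, -0.32, 0, 0]]
  ]
}}

```text
time: 35.07
tool_pos: [0.4628, -0.2662, 0.1748]
tool_rot: [178.5, 0.1, 6.4]
wrist_force: [-4.2, -1.5, 4.8]
width: 0.059
grip_force: 20.1
```

```bash
python3 - <<'E'
from h import *
o=env.get_obs();print(o["tool_pos"],cart(o["tool_pos"]),o["width"],o["wrist_force"])
c=env.camera("wrist");np.savez("pics/w24.npz",**c);look()
E
```

```text
[ 0.46278466 -0.26623187  0.17484487] [-94.   5.] 0.05903036859060541 [-4.17955252 -1.54986048  4.78695951]
35.1167 [ 0.463  -0.2663  0.1748] [-94.   5.] w 0.059 [-4.6  0.4  8.1]
80 [] []
88 [] []
96 [] []
104 [] []
112 [] []
120 [(225, -5)] [(307, 5), (313, -12), (339, 13)]
128 [] [(306, -18)]
136 [] [(296, -12)]
144 [] [(289, -11), (307, 6)]
152 [(227, -15)] []
160 [(226, -16), (231, 8)] [(278, 5)]
168 [(195, 7)] [(315, -8)]
176 [(177, -11)] [(335, 7)]
184 [(180, -5), (192, -6), (212, -5)] [(326, 12)]
192 [(193, -5)] [(325, 11)]
200 [] [(323, -7)]
208 [(196, -6)] [(321, -8)]
216 [(197, -6)] [(320, -8)]
224 [(198, -6)] [(323, -14)]
232 [(180, -34), (194, 26), (199, 10)] [(313, -12), (318, -23), (332, 25)]
col [(117, -3), (149, -17), (158, 22), (179, 3), (190, 7), (283, -5), (290, -5)]
```

```bash
python3 - <<'E'
from h import *
c=dict(np.load("pics/w24.npz"));T=np.array([.4628,-.2662,.1748])
for m in ((159,190,192,325.5),(159,180,192,325.5),(159,200,192,325.5)): fitrim(c,T,m,(.03,0,-.02,.4))
E
```

```text
rim rel tcp [ 0.0361 -0.0014 -0.0295] phi 26.8 cost 0.0 s18 -0.029 0.0035
rim rel tcp [ 0.039  -0.0014 -0.0305] phi 21.5 cost 0.0 s18 -0.0289 -0.0037
rim rel tcp [ 0.0332 -0.0014 -0.0285] phi 32.2 cost 0.0 s18 -0.0285 0.0104
```

>>> {"method": "carry_out", "body": {
  "commands": [
    [[-1, -0.1, 2, 0], [-1, -0.1, 6, 0], [-1, -0.1, 10, 0], [-1, -0.1, 12.5, 0], [0, 3, 12.5, 0], [1.5, 7, 12.5, 0], [3, 11, 12.5, 0], [4, 15, 12.5, 0]]
  ]
}}

```text
time: 35.83
tool_pos: [0.5043, -0.1163, 0.2994]
tool_rot: [178.5, -0.0, 6.3]
wrist_force: [1.3, -0.3, -1.6]
width: 0.0588
grip_force: 19.9
```

>>> {"method": "carry_out", "body": {
  "commands": [
    [[1, 4, 0, 0], [1.7, 8, 0, 0], [1.7, 12, -2, 0], [1.7, 14.6, -6, 0], [1.7, 14.6, -10, 0], [1.7, 14.6, -14, 0], [1.7, 14.6, -18, 0], [1.7, 14.6, -21, 0]]
  ]
}}

```text
time: 36.5
tool_pos: [0.5192, 0.0288, 0.0864]
tool_rot: [178.5, 0.2, 6.5]
wrist_force: [0.9, -0.1, -2.2]
width: 0.059
grip_force: 19.9
```

```bash
python3 - <<'E'
from h import *
look()
E
```

```text
36.5 [0.5192 0.0288 0.0864] [ -6. 292.] w 0.059 [ 0.9 -0.1 -2.2]
80 [] []
88 [] []
96 [] []
104 [] []
112 [] []
120 [] []
128 [] []
136 [] []
144 [] []
152 [] []
160 [] []
168 [(195, -8)] []
176 [(188, -19)] [(325, 15)]
184 [(189, -13)] [(325, 12)]
192 [(190, -12)] [(324, 11)]
200 [(191, -14)] [(322, 11)]
208 [(174, -16), (182, 6), (192, -12)] [(321, 11)]
216 [(171, 5), (177, -15), (189, -5), (193, 8)] [(319, 10)]
224 [(168, 5), (176, -17), (188, -5), (195, 10)] [(318, 9)]
232 [(162, 5), (180, -19), (195, 17)] [(313, -9), (318, -20), (332, 30)]
col [(186, 7), (286, -5), (293, -5)]
```

>>> {"method": "carry_out", "body": {
  "commands": [
    [[0, 0, -1.5, 0], [0, 0, -2.5, 0], [0, 0, -3, 0], [0, 0, -3.5, 0], [0, 0, -4, 0], [0, 0, -4.3, 0], [0, 0, -4.3, 0]]
  ],
  "grip_force": 10
}}

```text
time: 37.13
tool_pos: [0.5219, 0.0279, 0.0478]
tool_rot: [178.5, -0.1, 6.4]
wrist_force: [0.0, -2.1, 1.6]
width: 0.0594
grip_force: 10.0
```

```bash
python3 - <<'E'
from h import *
look()
E
```

```text
37.1333 [0.5219 0.0279 0.0478] [ -3. 291.] w 0.0594 [ 0.  -2.1  1.6]
80 [] []
88 [] []
96 [] []
104 [] []
112 [] []
120 [] []
128 [] []
136 [] []
144 [] []
152 [] []
160 [] []
168 [(194, -5), (208, -7)] []
176 [(186, -10), (207, -6)] [(327, 12)]
184 [(185, -15)] [(329, 18)]
192 [(186, -12)] [(328, 14)]
200 [(187, -13)] [(326, 14)]
208 [(189, -11)] [(324, 13)]
216 [(190, -11)] [(323, 12)]
224 [(191, -12)] [(321, 13)]
232 [(162, 6), (179, -29), (193, 20), (198, 6)] [(314, -7), (319, -18), (333, 29)]
col [(156, 3), (201, 7), (281, -4), (288, -5)]
```

>>> {"method": "carry_out", "body": {
  "commands": [
    [[0, 0, -0.4, 0], [0, 0, -0.7, 0], [0, 0, -1, 0], [0, 0, -1, 0]]
  ]
}}

```text
time: 37.52
tool_pos: [0.5223, 0.0281, 0.0381]
tool_rot: [178.5, -0.2, 6.4]
wrist_force: [-0.4, -1.3, 7.7]
width: 0.0596
grip_force: 10.0
```

>>> {"method": "carry_out", "body": {
  "commands": [
    [[0, 0, -0.2, 0], [0, 0, -0.4, 0], [0, 0, -0.4, 0]]
  ]
}}

```text
time: 37.77
tool_pos: [0.5224, 0.0281, 0.0343]
tool_rot: [178.5, -0.2, 6.4]
wrist_force: [-1.5, -2.7, 9.3]
width: 0.0598
grip_force: 10.0
```

```bash
python3 - <<'E'
from h import *
o,c=look();np.savez("pics/w25.npz",**c)
E
```

```text
37.7667 [0.5224 0.0281 0.0343] [ -3. 291.] w 0.0598 [-1.5 -2.7  9.3]
80 [] []
88 [] []
96 [] []
104 [] []
112 [] []
120 [] []
128 [] []
136 [] []
144 [] []
152 [] []
160 [] []
168 [] []
176 [(189, -5), (205, -7)] [(321, 5)]
184 [(181, -11)] [(332, 12)]
192 [(177, -17)] [(336, 19)]
200 [(179, -13)] [(335, 14)]
208 [(180, -12)] [(333, 13)]
216 [(182, -11)] [(331, 14)]
224 [(183, -11)] [(329, 11)]
232 [(179, -29), (185, 18), (198, 5)] [(313, -6), (319, -5), (328, -15), (333, 28)]
col [(162, 3), (214, 7), (294, -4), (302, -5)]
```

>>> {"method": "carry_out", "body": {
  "commands": [
    [[0, 0, 0, 0], [0, 0, 0, 0], [0, 0, 0, 0], [0, 0, 0, 0], [0, 0, 0, 0], [0, 0, 0.5, 0], [0, 0, 0.8, 0], [0, 0, 0.8, 0]]
  ],
  "gripper": 0.9
}}

```text
time: 38.48
tool_pos: [0.5212, 0.0283, 0.0412]
tool_rot: [178.5, -0.1, 6.4]
wrist_force: [-0.2, -0.1, -0.9]
width: 0.0835
grip_force: 0.0
```

```bash
python3 - <<'E'
from h import *
o,c=look();np.savez("pics/w26.npz",**c);T=o["tool_pos"]
a=np.radians(6.3);ex=np.array([np.cos(a),np.sin(a),0]);ey=np.array([-ex[1],ex[0],0])
for x in (.02,.025,.03,.035,.04,.045):
    C=np.array([T[0],T[1],.034])+ex*x
    print(x,"L",proj(c,C+.034*ey).round(),"R",proj(c,C-.034*ey).round(),"top",proj(c,C+[0,0,.034]).round())
E
```

```text
38.4833 [0.5212 0.0283 0.0412] [ -4. 291.] w 0.0835 [-0.2 -0.1 -0.9]
80 [] []
88 [] []
96 [] []
104 [] []
112 [] []
120 [] []
128 [] []
136 [] []
144 [] []
152 [] []
160 [] []
168 [(204, -6)] []
176 [(182, -9), (203, -7)] [(325, 11)]
184 [(177, -18)] [(329, 18)]
192 [(178, -12)] [(328, 15)]
200 [(180, -12)] [(326, 13)]
208 [(181, -11)] [(325, 13)]
216 [(183, -11)] [(323, 13)]
224 [(185, -10)] [(321, 12)]
232 [(170, 24), (175, 24), (186, -12)] [(320, 13), (337, -25), (342, -24)]
col [(157, 4), (205, 7), (285, -4), (293, -5)]
0.02 L [184. 223.] R [329. 222.] top [260. 255.]
0.025 L [184. 213.] R [330. 212.] top [260. 243.]
0.03 L [183. 202.] R [331. 201.] top [260. 230.]
0.035 L [182. 192.] R [331. 191.] top [260. 217.]
0.04 L [182. 181.] R [332. 180.] top [260. 204.]
0.045 L [181. 170.] R [333. 170.] top [260. 191.]
```

>>> {"method": "carry_out", "body": {
  "commands": [
    [[1, 0.2, 0, 0], [2, 0.4, 0, 0], [3, 0.5, 0, 0], [3, 0.5, 0, 0], [3, 0.5, 0, 0]]
  ]
}}

```text
time: 38.95
tool_pos: [0.5518, 0.0334, 0.0404]
tool_rot: [178.5, -0.0, 6.4]
wrist_force: [-0.1, 0.2, 0.5]
width: 0.0831
grip_force: 0.0
```

>>> {"method": "carry_out", "body": {
  "commands": [
    [[0, 0, 0, 0], [0, 0, 0, 0], [0, 0, 0, 0], [0, 0, 0, 0], [0, 0, 0, 0], [0, 0, 0, 0]]
  ],
  "gripper": -1,
  "grip_force": 8
}}

```text
time: 39.45
tool_pos: [0.5504, 0.0332, 0.0404]
tool_rot: [178.5, 0.0, 6.4]
wrist_force: [-0.9, -0.1, -0.4]
width: 0.0656
grip_force: 8.0
```

>>> {"method": "carry_out", "body": {
  "commands": [
    [[-0.2, 0, 1.5, 0], [-0.6, 0, 3, 0], [-1.2, -0.1, 4.5, 0], [-2, -0.2, 6, 0], [-3, -0.3, 7.5, 0], [-4.2, -0.4, 8.5, 0], [-5.4, -0.5, 9, 0], [-5.4, -0.5, 9, 0]]
  ]
}}

```text
time: 40.12
tool_pos: [0.4946, 0.0281, 0.131]
tool_rot: [178.5, 0.1, 6.4]
wrist_force: [-0.8, 0.1, -1.4]
width: 0.0651
grip_force: 8.0
```

```bash
python3 - <<'E'
from h import *
o,c=look();np.savez("pics/w27.npz",**c);cols(c)
E
```

```text
40.1167 [0.4946 0.0281 0.131 ] [-30. 294.] w 0.0651 [-0.8  0.1 -1.4]
80 [] []
88 [] []
96 [] []
104 [] []
112 [] []
120 [] []
128 [] []
136 [] []
144 [] []
152 [] []
160 [] []
168 [(196, -17), (216, 6)] []
176 [(195, -14), (218, 7)] [(285, 7)]
184 [(197, -18), (207, 10), (214, -7), (231, 9)] [(276, -8), (299, 6)]
192 [(196, -15), (205, -8), (224, 11), (232, -20)] [(275, 19), (283, -9), (308, 8)]
200 [(165, 5), (198, -18), (220, 14), (228, -21)] [(279, 24), (287, -11), (314, 9), (318, -9), (327, 5)]
208 [(162, 5), (193, -11), (198, -10), (218, 13), (225, -24)] [(281, 25), (288, -12), (318, 9), (323, -11)]
216 [(190, -11), (197, -8), (219, 14), (226, -25)] [(280, 25), (288, -11), (322, 11), (326, -12)]
224 [(187, -11), (199, -9), (221, 12), (230, -19)] [(277, 22), (285, -10), (324, 11), (328, -12)]
232 [(173, -30), (182, 25), (193, 16), (198, -5), (226, 10)] [(280, -10), (319, -10), (329, -25), (339, 18)]
col [(170, -9), (175, 11), (183, -23), (236, 26), (244, -12)]
225 [(169, -17), (177, -8), (189, 4), (201, -4), (219, 3), (227, -3), (299, 10)]
240 [(172, -10), (178, 9), (185, -16), (
[... 244 characters left out ...]
6, 6)] []
176 [(195, -14), (218, 7)] [(285, 7)]
184 [(197, -18), (207, 10), (214, -7), (231, 9)] [(276, -8), (299, 6)]
192 [(196, -15), (205, -8), (224, 11), (232, -20)] [(275, 19), (283, -9), (308, 8)]
200 [(198, -18), (220, 14), (228, -21)] [(279, 24), (287, -11), (314, 9), (318, -9), (327, 5)]
208 [(193, -11), (198, -10), (218, 13), (225, -24)] [(281, 25), (288, -12), (318, 9), (323, -11)]
216 [(190, -11), (197, -8), (219, 14), (226, -25)] [(280, 25), (288, -11), (322, 11), (326, -12)]
224 [(187, -11), (199, -9), (221, 12), (230, -19)] [(277, 22), (285, -10), (324, 11), (328, -12)]
232 [(173, -30), (182, 25), (193, 16), (198, -5), (226, 10)] [(280, -10), (319, -10), (329, -25), (339, 18)]
```

```bash
python3 - <<'E'
from h import *
c=dict(np.load("pics/w27.npz"));T=np.array([.4946,.0281,.131])
for z in (-.09,-.095,-.1):
  p=ray(c,253,209.5,T[2]+z)-T;print(z,p.round(4))
a=np.radians(6.3)
# rim fit from outer arcs
R=[(299,184),(308,192),(314,200),(318,208),(322,216),(324,224)];L=[(207,184),(193,208),(190,216),(187,224)]
for f in(-1.2,-1.57): fitpts(c,T,np.array(R+L+[(255,165)]),[.0,0,-.0,f])
E
```

```text
-0.09 [-0.0025  0.0004 -0.09  ]
-0.095 [-0.0042  0.0002 -0.095 ]
-0.1 [-0.0059 -0.0001 -0.1   ]
rim [ 0.0144  0.0006 -0.0185] phi -47.4 rms 1.12
rim [ 0.0108  0.0007 -0.013 ] phi -72.7 rms 0.99
```

>>> {"method": "carry_out", "body": {
  "commands": [
    [[0, 0, 4, 0], [0, 0, 8, 0], [0, 0, 12, 0], [1.5, 4, 12, 0], [3, 8, 12, 0], [4.5, 12, 12, 0], [6, 16, 12, 0], [7.5, 20, 12, 0]]
  ]
}}

```text
time: 40.83
tool_pos: [0.5707, 0.2254, 0.2497]
tool_rot: [178.5, 0.0, 6.4]
wrist_force: [0.3, -0.8, -1.5]
width: 0.065
grip_force: 8.0
```

>>> {"method": "carry_out", "body": {
  "commands": [
    [[0.4, 3.3, 0, 0], [0.4, 3.3, 0, 0], [0.4, 3.3, -1.5, 0], [0.4, 3.3, -2.8, 0], [0.4, 3.3, -3.4, 0], [0.4, 3.3, -3.8, 0], [0.4, 3.3, -3.8, 0]]
  ]
}}

```text
time: 41.42
tool_pos: [0.5734, 0.2554, 0.211]
tool_rot: [178.5, 0.1, 6.4]
wrist_force: [-0.1, -0.7, -1.1]
width: 0.0653
grip_force: 8.0
```

```bash
python3 - <<'E'
from h import *
o=env.get_obs();print(o["tool_pos"],o["width"],o["wrist_force"])
c=env.camera("wrist");np.savez("pics/w28.npz",**c);cols(c)
E
```

```text
[0.57342808 0.25537393 0.21100376] 0.06525482207759035 [-0.09648943 -0.69558041 -1.12484494]
225 [(124, -17), (142, 7), (161, -11), (172, 21), (178, -10), (185, 5), (193, -3), (223, -6), (245, 5), (262, 11), (297, 9)]
240 [(120, -22), (134, -7), (139, 12), (167, 22), (179, -15), (226, 16), (235, -13), (246, 4), (264, 12), (302, 11)]
255 [(121, -24), (129, -7), (140, 12), (149, -6), (164, 20), (176, -24), (229, 23), (237, -15), (263, 12)]
270 [(127, -26), (143, -4), (166, 23), (180, -13), (224, 13), (233, -11), (259, 9), (302, 10)]
285 [(141, -14), (171, 19), (186, 4), (216, -3), (220, -4), (250, 10), (298, 9)]
160 [(193, -20)] [(294, 36)]
168 [(188, -23), (233, 8)] [(278, -9), (298, 31)]
176 [(183, -28), (218, 13), (228, -8)] [(276, -8), (285, 5), (294, -12), (303, 31)]
184 [(180, -23), (207, 16), (214, -5), (224, 13), (234, -19)] [(282, -11), (298, 10), (307, 19)]
192 [(178, -25), (199, 20), (204, -11), (220, 15), (228, -21)] [(278, 23), (286, -14), (308, 16)]
200 [(177, -20), (184, -11), (193, 22), (198, -13), (218, 14), (225, -21)] [(281, 24), (288, -13), (309, 9), (314, 10)]
208 [(178, -20), (188, 23), (193, -13), (218, 15), (226, -23)] [(280, 26), (288, -14), (309, 8), (319, 10)]
216 [(179, -20), (186, 21), (190, -13), (220, 14), (229, -22)] [(277, 20), (286, -13), (307, 7), (322, 11)]
224 [(181, -16), (187, -16), (225, 12)] [(281, -11), (305, 7), (324, 19)]
232 [(174, -27), (182, 26), (187, -14), (233, 9)] [(301, 8), (319, -10), (330, -28), (338, 31)]
```

>>> {"method": "carry_out", "body": {
  "commands": [
    [[0.6, 0.6, 0, 0], [0.6, 0.6, -0.4, 0], [0.6, 0.6, -0.7, 0], [0.6, 0.6, -0.9, 0], [0.6, 0.6, -0.9, 0]]
  ]
}}

```text
time: 41.88
tool_pos: [0.5801, 0.2624, 0.2038]
tool_rot: [178.5, -0.0, 6.4]
wrist_force: [0.6, -0.1, 1.6]
width: 0.0653
grip_force: 8.0
```

>>> {"method": "carry_out", "body": {
  "commands": [
    [[0, 0, -0.2, 0], [0, 0, -0.4, 0], [0, 0, -0.5, 0], [0, 0, -0.5, 0]]
  ]
}}

```text
time: 42.22
tool_pos: [0.5812, 0.2629, 0.2007]
tool_rot: [178.6, -0.2, 6.4]
wrist_force: [-1.7, -0.5, 10.4]
width: 0.0651
grip_force: 8.0
```

```bash
python3 - <<'E'
from h import *
o=env.get_obs();print(o["tool_pos"],o["width"],o["wrist_force"])
c=env.camera("wrist");np.savez("pics/w29.npz",**c);cols(c)
E
```

```text
[0.58118154 0.2629398  0.20073493] 0.06509438089834862 [-1.73561411 -0.47255899 10.43967159]
225 [(126, -2), (138, -15), (147, -9), (160, 9), (165, -10), (173, 18), (179, -6), (185, -2), (193, 5), (202, -3), (233, -5), (253, 3), (276, 10), (303, 10)]
240 [(132, -21), (148, -10), (155, 11), (169, 22), (175, -6), (180, 10), (188, -15), (235, 14), (244, -12), (253, 4), (280, 12)]
255 [(131, -25), (141, -6), (152, -3), (167, 25), (177, 11), (184, -24), (239, 22), (246, -12), (281, 13)]
270 [(134, -21), (154, -2), (168, 24), (180, 10), (188, -15), (234, 14), (243, -10), (279, 12)]
285 [(143, -17), (160, -2), (172, 19), (177, -9), (194, 4), (231, -4), (274, 12)]
160 [(204, -21), (218, -12), (226, 6)] [(298, 32)]
168 [(200, -21), (208, -6)] [(302, 32)]
176 [(199, -26), (220, 12)] [(292, -12), (304, 32)]
184 [(195, -27), (208, 15), (216, -7), (232, 8)] [(276, -8), (297, 7), (304, -15), (310, 25)]
192 [(191, -30), (200, 19), (206, -9), (225, 12), (234, -15)] [(283, -12), (306, 10), (315, 20)]
200 [(188, -31), (193, 20), (199, -12), (221, 15), (229, -22)] [(279, 23), (287, -14), (313, 10), (318, 10)]
208 [(186, -28), (194, -12), (219, 15), (226, -22)] [(281, 24), (289, -14), (319, 16)]
216 [(184, -15), (190, -14), (218, 14), (226, -24)] [(281, 26), (289, -14), (321, 15)]
224 [(186, -21), (220, 15), (229, -20)] [(279, 21), (287, -14), (320, 8), (325, 14)]
232 [(173, -28), (181, 26), (186, -14), (225, 12)] [(283, -12), (331, -27), (338, 29)]
```

>>> {"method": "carry_out", "body": {
  "commands": [
    [[0, 0, 0.2, 0], [0, 0, 0.2, 0], [0, 0, 0.2, 0], [0, 0, 0.2, 0], [0, 0, 0.2, 0], [0, 0, 0.2, 0], [0, 0, 0.2, 0]]
  ],
  "gripper": 1
}}

```text
time: 42.85
tool_pos: [0.5799, 0.2623, 0.2002]
tool_rot: [178.5, 0.0, 6.4]
wrist_force: [-0.3, -0.1, 0.2]
width: 0.0878
grip_force: 0.0
```

```bash
python3 - <<'E'
from h import *
o=env.get_obs();print(o["tool_pos"],o["width"],o["wrist_force"])
c=env.camera("wrist");np.savez("pics/w30.npz",**c);cols(c)
T=o["tool_pos"]
for n,z,r in (("rim",.201,.034),("footin",.119,.024),("disc",.11,.05)):
  q=np.array([proj(c,[.572+r*np.cos(k),.2625+r*np.sin(k),z]) for k in np.linspace(0,6.28,200)]);print(n,q.min(0).round(),q.max(0).round())
E
```

```text
[0.57987681 0.26226116 0.2002486 ] 0.08776184037166751 [-0.32475436 -0.0655323   0.16826728]
225 [(135, -16), (147, -10), (157, 9), (165, -12), (181, 5), (194, 8), (205, 7), (209, -11), (216, 3), (228, -5), (252, 5), (274, 10)]
240 [(130, -21), (146, -9), (153, 11), (171, -9), (185, 7), (189, -8), (200, 17), (205, -20), (215, 4), (233, 13), (242, -12), (278, 12)]
255 [(129, -25), (138, -6), (152, 12), (168, -9), (173, 10), (185, -6), (198, 17), (202, -20), (220, 3), (224, -3), (236, 25), (244, -13), (279, 12)]
270 [(132, -20), (154, 10), (164, -10), (178, 7), (184, 12), (189, -10), (199, 17), (203, -20), (231, 14), (240, -10), (277, 12)]
285 [(141, -18), (163, -8), (193, 7), (203, 8), (207, -8), (220, -2), (228, -3), (271, 12)]
160 [(202, -21), (220, 5)] [(283, -5), (298, 31)]
168 [(199, -22), (207, -7), (234, 11)] [(301, 34)]
176 [(198, -29)] [(305, 29)]
184 [(193, -26), (224, 6)] [(278, -8), (311, 28)]
192 [(189, -29), (217, 10), (227, 9), (233, -12)] [(282, -16), (315, 28)]
200 [(186, -32), (215, 9), (220, 13), (228, -17)] [(279, 14), (286, -13), (317, 32)]
208 [(184, -29), (210, 7), (218, 16), (226, -13)] [(280, 24), (288, -7), (295, -11), (319, 32)]
216 [(184, -30), (208, 10), (218, 11), (226, -22)] [(280, 25), (288, -14), (300, 8), (307, -16), (319, 31)]
224 [(184, -31), (200, 20), (205, -13), (221, 14), (229, -14), (234, -10)] [(276, 20), (285, -12), (309, 10), (319, 32)]
232 [(171, 26), (186, -32), (193, 20), (199, -13), (225, 13)] [(281, -10), (316, 15), (326, 17)]
rim [182. 216.] [327. 344.]
footin [218. 188.] [287. 252.]
disc [183. 148.] [321. 278.]
```

>>> {"method": "carry_out", "body": {
  "commands": [
    [[0, 0, 3, 0], [0, 0, 6, 0], [0, 0, 9, 0], [0, 0, 12, 0], [0, 0, 14, 0], [0, -3, 14, 0], [-0.5, -6, 14, 0], [-1, -10, 14, 0]]
  ]
}}

```text
time: 43.57
tool_pos: [0.5699, 0.1627, 0.3409]
tool_rot: [178.6, -0.1, 6.5]
wrist_force: [0.3, -1.5, 0.6]
width: 0.0877
grip_force: 0.0
```

>>> {"method": "carry_out", "body": {
  "commands": [
    [[-0.5, -4, 0, 0], [-1, -8, 0, 0], [-1.5, -12, 0, 0], [-2, -16, 0, 0], [-2.5, -20, 0, 0], [-3, -24, 0, 0], [-3.1, -25.9, 0, 0], [-3.1, -25.9, 0, 0]]
  ],
  "gripper": -1
}}

```text
time: 44.23
tool_pos: [0.5384, -0.1002, 0.3406]
tool_rot: [178.5, -0.0, 6.2]
wrist_force: [0.4, 0.4, 0.3]
width: 0.0379
grip_force: 0.0
```

```bash
python3 - <<'E'
from h import *
o=env.get_obs();print(o["tool_pos"],cart(o["tool_pos"]),o["width"])
c=env.camera("wrist")
for b in blobs(c,.093,20):print(b,cart(b[2]))
c=env.camera("top");np.savez("pics/t31.npz",**c)
for b in blobs(c,.093):print("top",b,cart(b[2]))
E
```

```text
[ 0.53842788 -0.10024267  0.34061597] [ -1. 162.] 0.03786664738115308
(array([357.9, 116.5]), np.int32(159), array([ 0.6044, -0.2148,  0.093 ])) [52. 41.]
(array([387.8, 125. ]), np.int32(564), array([ 0.5987, -0.2508,  0.093 ])) [43.  6.]
(array([455.5, 116.5]), np.int32(180), array([ 0.6162, -0.3263,  0.093 ])) [ 52. -71.]
top (array([356.9, 125.2]), np.int32(78), array([ 0.7906, -0.3374,  0.093 ])) [ 224. -102.]
```

>>> {"method": "carry_out", "body": {
  "commands": [
    [[0, 0.3, -4, 0], [0, 0.3, -8, 0], [0, 0.3, -12, 0], [0, 0.3, -15, 0], [0, 0.3, -16, 0], [0, 0.3, -16, 0], [0, 0.3, -16, 0]]
  ]
}}

```text
time: 44.92
tool_pos: [0.5397, -0.0929, 0.1812]
tool_rot: [178.5, -0.0, 6.5]
wrist_force: [0.2, 0.4, 0.8]
width: 0.0005
grip_force: 0.0
```

>>> {"method": "carry_out", "body": {
  "commands": [
    [[0.17, -1.5, 0, 0], [0.33, -3, 0, 0], [0.5, -4.5, 0, 0], [0.66, -6, 0, 0], [0.83, -7.5, 0, 0], [1, -9, 0, 0], [1.15, -10.5, 0, 0], [1.35, -12.2, 0, 0]]
  ]
}}

```text
time: 45.58
tool_pos: [0.553, -0.2169, 0.1815]
tool_rot: [178.5, -0.1, 6.4]
wrist_force: [0.3, 1.1, 0.3]
width: -0.0001
grip_force: 0.1
```

>>> {"method": "carry_out", "body": {
  "commands": [
    [[0, 0, -0.8, 0], [0, 0, -1.5, 0], [0, 0, -2.2, 0], [0, 0, -2.6, 0], [0, 0, -2.6, 0]]
  ]
}}

```text
time: 46.0
tool_pos: [0.5515, -0.2147, 0.1529]
tool_rot: [178.6, 0.1, 6.4]
wrist_force: [0.1, -0.0, -0.4]
width: 0.0005
grip_force: 0.0
```

>>> {"method": "carry_out", "body": {
  "commands": [
    [[0, -0.3, -0.3, 0], [0, -0.6, -0.5, 0], [0, -0.9, -0.7, 0], [0, -0.9, -0.7, 0]]
  ]
}}

```text
time: 46.33
tool_pos: [0.5524, -0.2251, 0.1473]
tool_rot: [178.5, 0.0, 6.4]
wrist_force: [-0.2, 0.4, 0.9]
width: 0.0007
grip_force: 0.0
```

```bash
python3 - <<'E'
from h import *
o=env.get_obs();print(o["tool_pos"],cart(o["tool_pos"]),o["wrist_force"])
c=env.camera("wrist");np.savez("pics/w32.npz",**c)
a=np.radians(6.3);W=lambda x,y,z:(.557+.994*x-.11*y,-.261+.11*x+.994*y,z)
print("left flap edge if flat", proj(c,W(.055,.009,.123)).round(),proj(c,W(.03,.009,.123)).round(),"hinge",proj(c,W(.055,.097,.123)).round(),proj(c,W(.03,.097,.123)).round())
g=cv2.GaussianBlur(cv2.cvtColor(c["pixels"],cv2.COLOR_RGB2GRAY).astype(np.float32),(0,0),.8)
pk=lambda d,t:[(int(i),int(d[i])) for i in range(len(d)) if abs(d[i])>t and abs(d[i])==abs(d[max(0,i-3):i+4]).max()]
for r in (90,110,130,150,170,190,210): print(r,pk(np.diff(g[r-1:r+2].mean(0)),6))
for b in blobs(c,.093,20):print(b,cart(b[2]))
E
```

```text
[ 0.55244102 -0.2251272   0.14725205] [-1. 36.] [-0.24616253  0.40984761  0.90710923]
left flap edge if flat [312. 141.] [310. 190.] hinge [130. 142.] [136. 191.]
90 [(104, -15)]
110 [(115, -17)]
130 [(123, -10), (129, -18), (164, 12), (218, -9), (232, -15), (266, 14), (272, -10), (296, -21), (329, 16), (419, -20), (426, 6), (459, 8), (468, -22)]
150 [(123, -8), (284, -16), (305, -15), (332, 7), (349, 12), (421, -9), (456, 13), (464, -21)]
170 [(126, -9), (265, -10), (269, -11), (312, -9), (386, 12), (461, -22), (508, 27)]
190 [(128, -18), (235, -9), (244, 7), (255, -13), (298, -7), (325, 6), (441, 13), (458, -22), (504, 29)]
210 [(131, -30), (263, 7), (299, -6), (324, 7), (455, -10), (500, 27), (507, -17)]
(array([439.8, 139.4]), np.int32(806), array([ 0.6163, -0.3265,  0.093 ])) [ 52. -72.]
(array([246.6, 132.7]), np.int32(219), array([ 0.608 , -0.2141,  0.093 ])) [56. 41.]
(array([322.7, 157.2]), np.int32(1273), array([ 0.5987, -0.26  ,  0.093 ])) [42. -4.]
```

>>> {"method": "carry_out", "body": {
  "commands": [
    [[0.1, -0.5, -0.2, 0], [0.2, -1, -0.4, 0], [0.2, -1, -0.5, 0], [0.2, -1, -0.5, 0]]
  ]
}}

```text
time: 46.72
tool_pos: [0.5546, -0.2327, 0.145]
tool_rot: [178.7, -0.0, 6.3]
wrist_force: [-6.9, 14.4, 25.9]
width: 0.0021
grip_force: 13.3
```

>>> {"method": "carry_out", "body": {
  "commands": [
    [[0, 0, 4, 0], [0, 0, 8, 0], [0, 0, 12, 0], [0, 0, 16, 0], [0, 0, 19, 0], [0, -3, 19, 0], [0.5, -6, 19, 0], [1, -10, 19, 0]]
  ]
}}

```text
time: 47.38
tool_pos: [0.5649, -0.3348, 0.3342]
tool_rot: [178.5, -0.1, 6.5]
wrist_force: [1.3, 0.7, 0.1]
width: 0.0004
grip_force: 0.0
```

>>> {"method": "carry_out", "body": {
  "commands": [
    [[0.6, -4, 0, 0], [1.1, -9.5, 0, 0], [1.1, -9.5, 0, 0], [1.1, -9.5, -4, 0], [1.1, -9.5, -8, 0], [1.1, -9.5, -12, 0], [1.1, -9.5, -15.5, 0], [1.1, -9.5, -15.5, 0]]
  ]
}}

```text
time: 48.05
tool_pos: [0.5714, -0.4266, 0.1691]
tool_rot: [179.1, 0.6, 6.4]
wrist_force: [-0.7, 1.4, -1.4]
width: 0.0006
grip_force: 0.0
```

>>> {"method": "carry_out", "body": {
  "commands": [
    [[-0.17, 1.5, 0, 0], [-0.33, 3, 0, 0], [-0.5, 4.5, 0, 0], [-0.66, 6, 0, 0], [-0.83, 7.5, 0, 0], [-1, 9, 0, 0], [-1.15, 10.5, 0, 0], [-1.3, 12, 0, 0]]
  ]
}}

```text
time: 48.72
tool_pos: [0.5624, -0.3081, 0.1779]
tool_rot: [178.5, -0.0, 6.4]
wrist_force: [-0.1, -0.5, 0.9]
width: 0.0009
grip_force: 0.1
```

>>> {"method": "carry_out", "body": {
  "commands": [
    [[0, 0.2, -0.8, 0], [-0.05, 0.5, -1.6, 0], [-0.1, 0.8, -2.3, 0], [-0.15, 1.2, -2.8, 0], [-0.2, 1.6, -3.1, 0], [-0.2, 1.9, -3.1, 0]]
  ]
}}

```text
time: 49.22
tool_pos: [0.5607, -0.2921, 0.1464]
tool_rot: [178.4, -0.0, 6.4]
wrist_force: [-0.1, -1.4, 1.1]
width: 0.0002
grip_force: 0.5
```

>>> {"method": "carry_out", "body": {
  "commands": [
    [[0, 0, -0.2, 0], [0, 0, -0.3, 0], [0, 0, -0.3, 0]]
  ]
}}

```text
time: 49.47
tool_pos: [0.561, -0.2914, 0.1455]
tool_rot: [178.5, -0.1, 6.4]
wrist_force: [-5.2, 2.0, 19.4]
width: 0.0002
grip_force: 8.9
```

```bash
python3 - <<'E'
from h import *
o=env.get_obs();print(o["tool_pos"],cart(o["tool_pos"]),o["wrist_force"])
c=env.camera("wrist")
for b in blobs(c,.093,20):print(b,cart(b[2]))
E
```

```text
[ 0.56103667 -0.29142827  0.14550778] [  1. -31.] [-5.20528511  1.98876269 19.41566469]
(array([187.2, 149. ]), np.int32(996), array([ 0.604 , -0.2477,  0.093 ])) [48.  8.]
(array([325.3, 133.3]), np.int32(188), array([ 0.6213, -0.3251,  0.093 ])) [ 57. -71.]
(array([126.1, 135.6]), np.int32(277), array([ 0.6079, -0.2133,  0.093 ])) [56. 42.]
(array([205.6, 171.5]), np.int32(148), array([ 0.592, -0.259,  0.093])) [35. -2.]
```

>>> {"method": "carry_out", "body": {
  "commands": [
    [[0, 0, 4, 0], [0, 0, 8, 0], [0, 0, 12, 0], [0, 0, 16, 0], [0, 0, 20, 0], [3, 1, 20, 0], [6, 2, 20, 0], [9, 3, 20, 0]]
  ]
}}

```text
time: 50.18
tool_pos: [0.6514, -0.2608, 0.3446]
tool_rot: [178.5, -0.1, 6.3]
wrist_force: [-0.2, -1.1, -0.7]
width: 0.0004
grip_force: 0.0
```

>>> {"method": "carry_out", "body": {
  "commands": [
    [[4, 1, 0, 0], [7.5, 2.1, 0, 0], [9.2, 2.1, 0, 0], [9.2, 2.1, 0, 0], [9.2, 2.1, -4, 0], [9.2, 2.1, -8, 0], [9.2, 2.1, -12, 0], [9.2, 2.1, -14.5, 0]]
  ]
}}

```text
time: 50.85
tool_pos: [0.7393, -0.2395, 0.1933]
tool_rot: [178.7, 0.3, 6.4]
wrist_force: [-0.1, 0.6, -1.0]
width: 0.0008
grip_force: 0.0
```

```bash
python3 - <<'E'
from h import *
o=env.get_obs();print(o["tool_pos"],cart(o["tool_pos"]),o["wrist_force"],o["qpos"].round(1))
E
```

```text
[ 0.73928544 -0.23954873  0.19334198] [184.   1.] [-0.12807972  0.64369291 -0.95727218] [-18.3  39.9  73.4  -1.5  66.4  65.9]
```

>>> {"method": "carry_out", "body": {
  "commands": [
    [[-1.9, -0.2, 0.2, 0], [-3.8, -0.4, 0.2, 0], [-5.7, -0.6, 0.2, 0], [-7.6, -0.85, 0.2, 0], [-9.5, -1.05, 0.2, 0], [-11.4, -1.25, 0.2, 0], [-13.3, -1.45, 0.2, 0], [-15, -1.65, 0.2, 0]]
  ]
}}

```text
time: 51.52
tool_pos: [0.5902, -0.2565, 0.2003]
tool_rot: [178.5, 0.0, 6.3]
wrist_force: [0.7, 0.4, 0.3]
width: 0.0004
grip_force: 0.3
```

>>> {"method": "carry_out", "body": {
  "commands": [
    [[-1.9, -0.2, 0, 0], [-3.8, -0.4, -0.2, 0], [-5.7, -0.63, -0.6, 0], [-7, -0.77, -1.5, 0], [-7.5, -0.8, -2.5, 0], [-7.5, -0.8, -3.5, 0], [-7.5, -0.8, -4, 0], [-7.5, -0.8, -4, 0]]
  ]
}}

```text
time: 52.18
tool_pos: [0.5172, -0.2639, 0.1589]
tool_rot: [178.6, 0.1, 6.4]
wrist_force: [-0.7, 0.3, -0.9]
width: 0.0006
grip_force: 0.0
```

>>> {"method": "carry_out", "body": {
  "commands": [
    [[0, 0, -0.2, 0], [0, 0, -0.4, 0], [0, 0, -0.5, 0], [0, 0, -0.5, 0]]
  ]
}}

```text
time: 52.52
tool_pos: [0.5178, -0.2641, 0.1554]
tool_rot: [178.5, -0.0, 6.4]
wrist_force: [0.1, 0.6, 0.6]
width: 0.0006
grip_force: 0.0
```

>>> {"method": "carry_out", "body": {
  "commands": [
    [[0, 0, -0.2, 0], [0, 0, -0.4, 0], [0, 0, -0.5, 0], [0, 0, -0.5, 0]]
  ]
}}

```text
time: 52.85
tool_pos: [0.5175, -0.2642, 0.1505]
tool_rot: [178.5, -0.0, 6.4]
wrist_force: [-0.2, 0.6, 1.0]
width: 0.0005
grip_force: 0.3
```

>>> {"method": "carry_out", "body": {
  "commands": [
    [[0, 0, -0.15, 0], [0, 0, -0.3, 0], [0, 0, -0.3, 0]]
  ]
}}

```text
time: 53.1
tool_pos: [0.5177, -0.2643, 0.1497]
tool_rot: [178.5, -0.0, 6.4]
wrist_force: [-6.1, 4.2, 19.7]
width: 0.0004
grip_force: 10.3
```

```bash
python3 - <<'E'
from h import *
o=env.get_obs();print(o["tool_pos"],cart(o["tool_pos"]),o["wrist_force"])
c=env.camera("wrist")
for b in blobs(c,.093,20):print(b,cart(b[2]))
E
```

```text
[ 0.51765961 -0.26430019  0.14971642] [-39.   1.] [-6.09501633  4.22997093 19.68680016]
```

>>> {"method": "carry_out", "body": {
  "commands": [
    [[0, 0, 3, 0], [0, 0, 7, 0], [0, 0, 11, 0], [-2, 2, 15, 0], [-4, 5, 15, 0], [-6, 9, 15, 0], [-6, 12, 15, 0], [-6, 12, 15, 0]]
  ]
}}

```text
time: 53.82
tool_pos: [0.4557, -0.1403, 0.2978]
tool_rot: [178.6, -0.0, 6.5]
wrist_force: [-0.3, 0.9, 1.0]
width: 0.0007
grip_force: 0.0
```

```bash
python3 - <<'E'
from h import *
o=env.get_obs();print(o["time"],o["tool_pos"],o["wrist_force"])
s=env.camera("scene");s0=dict(np.load("pics/scene0.npz"));t=env.camera("top")
print("orange top",blobs(t,.1))
g=lambda c:cv2.GaussianBlur(cv2.cvtColor(c["pixels"],cv2.COLOR_RGB2GRAY).astype(np.float32),(0,0),.8)
G,G0=g(s),g(s0)
# glass silhouette in scene: horizontal edges of the rim/sides at 3 heights, predicted for an upright glass at (.577,.263)
pk=lambda d,a,b,t:[(int(i),int(d[i])) for i in range(a,b) if abs(d[i])>t and abs(d[i])==abs(d[max(0,i-2):i+3]).max()]
for n,P,GG,cc in(("start",(.5615,.251),G0,s0),("now",(.577,.263),G,s)):
  for h in (.02,.05,.075):
    u,v=proj(cc,(*P,.11+h));r=(25+9*h/.091)*cc["fx"]/1e3/-(np.array(cc["view"])[2,:3]@[*P,.11+h]+np.array(cc["view"])[2,3])
    print(n,h,"pred",round(u-r),round(u+r),pk(np.diff(GG[int(v)]),int(u-r)-8,int(u+r)+9,2))
# lid: top-view near edge when flat
a=lambda x,y,z:(.557+.994*x-.11*y,-.261+.11*x+.994*y,z)
T=g(t)
for y in(-.07,.07):
  u,v=proj(t,a(-.06,y,.128));print("lid edge pred",u.round(1),v.round(1),pk(np.diff(T[:,int(u)]),int(v)-15,int(v)+15,4))
E
```

```text
53.8167 [ 0.45568116 -0.14025664  0.29782926] [-0.28368173  0.94686581  0.98622585]
orange top [(array([356.5, 125.1]), np.int32(69), array([ 0.7886, -0.3338,  0.1   ]))]
start 0.02 pred 201 223 [(197, -6), (204, 8), (207, -5), (212, -2), (221, 10)]
start 0.05 pred 199 224 [(193, 14), (199, -15), (223, 12)]
start 0.075 pred 197 224 [(193, 2), (198, 13), (205, -11), (220, 4), (224, 8)]
now 0.02 pred 193 215 [(192, -15), (195, 10), (201, -4), (209, 3), (213, -16), (218, 10), (221, 11)]
now 0.05 pred 191 216 [(190, 7), (202, 3), (206, -4), (214, -8), (221, 20)]
now 0.075 pred 189 216 [(183, -4), (188, 8), (199, 10), (205, -10), (214, -11), (220, 21)]
lid edge pred 366.1 219.5 [(209, -6), (212, 7), (216, 5)]
lid edge pred 316.7 225.5 [(213, -4), (221, 5)]
```

```bash
python3 -c "
from rig import env
print(env.close_job())"
```

```text
the job is handed in; nothing more can be done
None
```

I handed the job in at about 54 s of the 210 s limit: as far as force readings and camera measurements show, all five spacers are heaped in the carton under both flaps and the lid, and the empty glass stands upright on its stand. I got no verdict back from the judge.

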